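Hold the drying cabinet's door ajar on the third hole of its stay

ROBOT

A 7-joint arm with a two-finger parallel gripper is mounted at the origin on a cart in front of the work surface, level with it; the furniture and walls round the work are solid. World frame = base frame: x ahead of the robot, y to its left, z up, the work surface at z = 0. Lengths are in m, angles in rad, forces in N, time in s.
With the tool pointing down it reaches from about 0.425 to 0.875 m from the base axis. Payload 4.7 kg.
Tool frame: the origin (TCP) lies on the centre line of the jaws, within the pads' length; the fingertips stand ahead of it and the grasp point (between the pads) lies 2 mm behind it (nose_length is the z of the fingertips in the tool frame, in m); z points along the fingers, y is the line along which they close (so a half turn about z gives the same grasp; the last joint's range is limited). The gripper opens to 87 mm and grips with 3 to 60 N. Pads are 19 mm wide; open, the fingers measure 117 mm over their backs; the gripper's body (75 mm by 190 mm) begins 51 mm behind the grasp point.
Start: joints at [1.358, 0.321, -0.07, 1.45, 0.023, 1.371, -0.057], TCP at [0.146, -0.633, 0.208] pointing down, gripper open.
Joint ranges: [-2.86, 2.86], [-0.3, 2.09], [-1.38, 1.24], [0.06, 2.45], [-1.56, 4.7], [0.09, 2.05], [-2.69, 2.69]. Speed limits (rad/s): [2.57, 2.57, 3.14, 3.14, 3.14, 3.14, 3.14].

INTERFACE

Orientations are given as a rotation vector (axis times angle).
In Python, from bench import * gives the robot as it stands.
- The arm moves only by the tool send_rows, never from a script. Its arguments are lists of equal length, an entry for each row: "xyz": the shift along the tool's x, y, z in mm, a list of three; "dr": the turn, a rotation vector about the tool's x, y, z in rad, a list of three. A call has exactly 10 rows; each row is the pose to reach, as a shift and turn from the pose commanded when the call began, along the tool's axes at that moment; what a row does not reach only later rows make up. A row lasts 1/12 s, in which the tool goes at most 41.7 mm and 7.16 degrees, less where a joint would pass 70% of its speed; a pose out of reach is approached as far as the arm can. A call with a gripper value outside its range is refused whole. "jaw" is the finger opening in mm, from 0 to 87, set as the call begins (left out, the last holds). The fingers move at their own pace and stop on an object; "grip_force" is the grip in N (left out, the last holds). Time passes only in rows, so rows that repeat a pose let the fingers close, or fill a call up. It gives the time, the measured TCP pose, the force, the opening and the grip force at its end, in the units of the state.
- get_state(): the state, without advancing time (a new reading comes with each control period).
- get_image(name): name is "scene" or "side" or "wrist"; returns the picture (400x640x3 uint8, red, green, blue); there is no depth.
- calibration(name): a dict with "vfov" (degrees; the focal length in pixels is half the picture's height over the tangent of half this angle, whatever the lens; pixels are square), "cx", "cy" (the principal point, pixels), "k1" (the pictures are not rectified: a ray, as slopes to the right and down, at radius r is drawn at 1 + k1 r^2 times it, then the intrinsics apply), "rvec" (rotation vector, rad) and "tvec" (3), from world to camera coordinates, as OpenCV has them; the wrist camera has in their place "hand_eye" (4x4, takes a point from camera to tool coordinates, whose origin is the TCP and whose axes are the flange's). Camera axes: x right, y down, z forward; pixel columns grow to the right and rows downward; lengths in m; the calibration is good to about 2 mm. A picture is of the moment at which its call begins: read the wrist's pose just before it. calibration takes no time and is no camera call.
- close_job(): hands the job in; it is judged then, once.
The state is a dict: "time": time; "joint_positions": joint angles; "qd": joint speeds; "joint_torque": joint torques, N m; "position": TCP position; "tool_rot": TCP orientation; "ft_force": force on the tool from outside, world axes, zero at the start; "torque": the same for the moment, N m; "grip_width": opening from 0.0 (shut) to 1.0 (fully open); "grip_force": force on a finger pad.
Only numpy, scipy, OpenCV 4.12 (cv2) and the standard library are available. Lean on these libraries where they do the work, as an engineer would, in place of code of your own. Each camera call takes 0.05 s, during which the arm holds its last target. There are 200 camera calls.

TASK

Prop the drying cabinet's door ajar so that the washed parts inside can air: by the knob on its stay, lift the stay arm, draw the spring-closed door open with it and drop the arm's third hole, counted from the door end, over the peg on the cabinet roof until the arm lies flat, fully home. Feel for the peg gently instead of forcing the arm down on it, leave the bottle and the loose parts beside the cabinet where they are, and let go of everything at the end.

Things in the scene. Friction and masses are not known exactly. Their poses are not given: they have to be found in the camera images.
- peg_plate: steel plate 58 x 26 x 3 mm on the grey drying cabinet's roof, with a slot 31 mm long along its x; origin: the slot's front end, on the plate's top. Axes are the cabinet's: x into it, y to its left, z up. The peg in the slot is 8 mm thick, 21 mm tall above the plate, its end barely chamfered (6.8 mm flat). It is clamped 4.5 to 26.5 mm behind the origin (+x; y 0): where is not measured. It does not move
- cabinet_top (a point): middle of the cabinet's flat roof, 170 mm above the bench; axes as the plate's. Cabinet fixed, 200 mm deep (x), 260 mm wide (y); the roof is clear but for plate, peg and stay. peg_plate lies 85.5 mm before it (-x) and 30 mm to its left (+y)
- door_hinge (a point): top of the door's upright hinge line at the cabinet's front left edge: 21.5 mm before (-x) and 95 mm left (+y) of peg_plate's origin, at roof height. Axes turn with the door
- door (a joint): angle of the glazed door (250 mm wide, 14 mm thick), rad: 0 shut, grows as its free right-hand edge swings out towards the robot; stop at 1.1. A closing spring pulls it shut with 0.4 N m/rad x (angle + 0.45 rad): 1.2 to 3.5 N at the stay's pivot. It starts shut
- stay_pivot (a point): point where the stay arm is pivoted on the door's top edge, 150 mm from the hinge line, at the height of the arm's mid-thickness
- stay_swivel (a joint): yaw of the stay arm relative to the door, rad: 0 when it points square to the door towards the cabinet's inside, grows anticlockwise seen from above (arm heading in the cabinet's frame = this angle minus the door angle). Turns freely, -1.0 to 1.6
- stay_arm (a joint): tilt of the stay arm, rad: 0 lying level (stop; its underside then 3 mm above the peg plate), grows as the knob end is lifted, up to 0.7. It sinks by its own weight (110 g arm). Its thin bar bends if it is pressed on the peg with more than 30 N
- third_hole (a point): centre of the third hole from the pivot (door) end, on the underside of the arm: a flat steel bar 22 mm wide, 4 mm thick, with four holes of 10 mm at 66, 96, 126 and 156 mm from the pivot. With the arm level this point is 3 mm above peg_plate's origin. With this hole over the peg the door stands 0.4 to 0.75 rad open, by where the peg is clamped
- knob (a point): centre of the upright black knob (16 mm thick, 44 mm tall, round) that stands on the arm's end, 185 mm from the pivot; the point is 24 mm above the arm's top face, 26 mm above the arm's mid-thickness. To be gripped from above
- thread_lock_mid (a point): middle of the small teal dropper bottle (34 x 34 x 91 mm) standing on the bench right of the cabinet: leave alone
- vacuum_capsule_mid (a point): middle of the beige vacuum capsule (61 x 61 x 49 mm) on the bench right of the cabinet: leave alone
- float_mid (a point): middle of the black carburettor float (33 x 50 x 19 mm) on the bench right of the cabinet: leave alone

How it is judged:
By the outcome, as a careful person would: the job done as asked, in the order asked, and still so for the second after the job is handed in, with the robot touching nothing.
It also fails if it takes over 62 s, if anything falls off the work surface, if the arm or the gripper's body presses on something with over 40 N, if the wrist force passes 120 N, or if a joint passes its speed limit or range.

## Working session

There is one attempt and no reset: what is moved stays moved. The work goes in short steps, Python scripts to look and compute and a tool call to move; the robot and the scene stay as the last step left them, time stands still between calls to the robot, and variables do not carry over. Pictures are saved under pics/ and viewed, at most 10 in all, crops included, and the job is handed in when it is done.

Besides the shell and the picture viewer there is one more tool, called after "Request:" by a JSON object that holds its "name" and its "arguments". send_rows: Moves the arm, as the interface text tells. Its arguments: {"type":"object","properties":{"xyz":{"type":"array"},"dr":{"type":"array"},"jaw":{"type":"number"},"grip_force":{"type":"number"}},"required":["xyz","dr"]}

```bash
mkdir -p pics; cat > h.py <<'E'
from bench import *
import numpy as np, cv2
from scipy.spatial.transform import Rotation as R
def K(c):
    f=200/np.tan(np.radians(c['vfov'])/2); return f,c['cx'],c['cy']
def ext(name,st=None):
    c=calibration(name)
    if name=='wrist':
        T=np.eye(4);T[:3,:3]=R.from_rotvec(st['tool_rot']).as_matrix();T[:3,3]=st['position']
        M=np.linalg.inv(T@np.array(c['hand_eye']))
    else:
        M=np.eye(4);M[:3,:3]=R.from_rotvec(c['rvec']).as_matrix();M[:3,3]=c['tvec']
    return c,M
def proj(P,name,st=None):
    c,M=ext(name,st);f,cx,cy=K(c)
    q=np.atleast_2d(P)@M[:3,:3].T+M[:3,3];s=q[:,:2]/q[:,2:]
    return s*(1+c['k1']*(s**2).sum(1,keepdims=True))*f+[cx,cy]
def ray(uv,name,st=None):
    c,M=ext(name,st);f,cx,cy=K(c);d=(np.array(uv,float)-[cx,cy])/f;s=d.copy()
    for _ in range(20): s=d/(1+c['k1']*(s@s))
    Rm=M[:3,:3];o=-Rm.T@M[:3,3];v=Rm.T@np.array([*s,1]);return o,v/np.linalg.norm(v)
def tri(rs):
    A=sum(np.eye(3)-np.outer(v,v) for o,v in rs);b=sum((np.eye(3)-np.outer(v,v))@o for o,v in rs);return np.linalg.solve(A,b)
def atz(r,z): o,v=r;return o+v*(z-o[2])/v[2]
def save(name,fn):
    im=get_image(name);cv2.imwrite(fn,im[:,:,::-1]);return im
E
python3 - <<'E'
from h import *
s=get_state();print(s)
a=save('scene','pics/scene0.png');b=save('side','pics/side0.png');w=save('wrist','pics/w0.png')
for n in('scene','side','wrist'):print(calibration(n))
E
```

```text
{'time': 0.0, 'joint_positions': array([ 1.35808537,  0.32182667, -0.07005747,  1.45166142,  0.02255361,
        1.37077328, -0.05691074]), 'qd': array([-0.00064382,  0.0015183 , -0.00015342, -0.00194283, -0.00075073,
        0.00054909, -0.00017627]), 'joint_torque': array([-6.69310903e-04, -4.91292465e+01, -4.04019020e-01, -3.12529635e+01,
       -6.40267530e-02,  4.36871743e-02,  1.70898452e-04]), 'position': array([ 0.14598916, -0.63281003,  0.20656573]), 'tool_rot': array([-3.11956420e+00, -3.55275478e-01,  4.27364394e-04]), 'ft_force': array([ 0.31449447, -0.03979678, -0.03488698]), 'torque': array([ 0.0338321 ,  0.03257843, -0.01111216]), 'grip_force': 0.0, 'grip_width': 1.0014441708879382}
{'vfov': 52.335170491252825, 'cx': 327.55948222538694, 'cy': 200.01122876266837, 'k1': -0.03270408802432499, 'rvec': array([ 1.7813147 , -1.05597497,  0.67278824]), 'tvec': array([-0.35380913,  0.31978264,  0.4494346 ])}
{'vfov': 52.74409807119362, 'cx': 322.3282417795792, 'cy': 205.83768359712136, 'k1': -0.06219394324009635, 'rvec': array([ 0.36896536, -2.70773856,  1.34488374]), 'tvec': array([0.52598989, 0.26518612, 0.7664602 ])}
{'vfov': 65.27544824581068, 'cx': 321.8358094700275, 'cy': 198.36044476316283, 'k1': -0.03179866293933619, 'hand_eye': array([[ 1.00991039e-03, -9.57998039e-01, -2.86772971e-01,
         7.81083126e-02],
       [ 9.99999481e-01,  9.28908390e-04,  4.18510342e-04,
        -4.15936754e-04],
       [-1.34546268e-04, -2.86773244e-01,  9.57998480e-01,
        -1.75779610e-01],
       [ 0.00000000e+00,  0.00000000e+00,  0.00000000e+00,
         1.00000000e+00]])}
```

View pics/scene0.png

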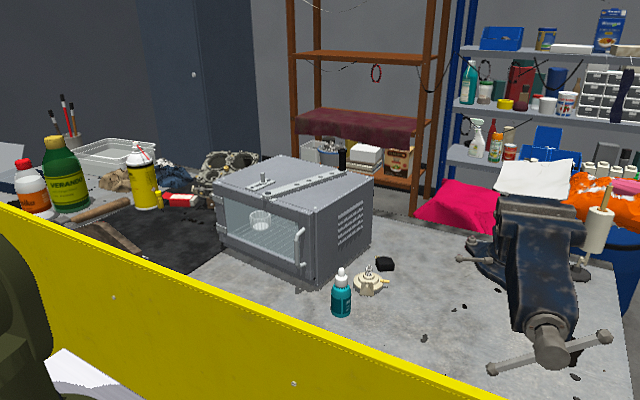

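View pics/side0.png

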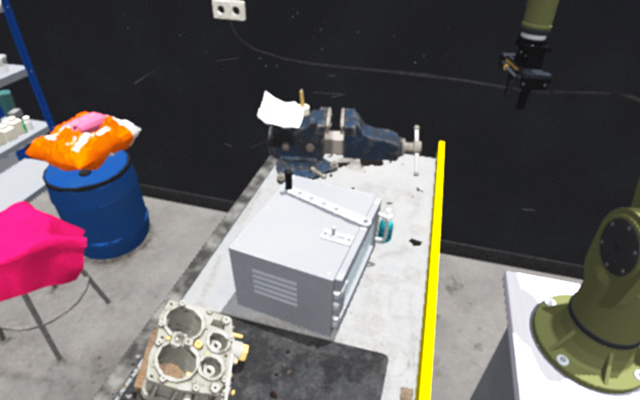

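The scene view shows the cabinet at about (295,215), with the knob near (342,158) and the plate near (262,183). In the side view the knob is near (289,180) and the plate near (338,235). I'll enlarge both.

```bash
python3 - <<'E'
import cv2,numpy as np
a=cv2.imread('pics/scene0.png')[140:290,205:385];b=cv2.imread('pics/side0.png')[165:335,225:400]
A=cv2.resize(a,None,fx=3.333,fy=3.333,interpolation=cv2.INTER_CUBIC)
print(A.shape)
cv2.imwrite('pics/c0.png',cv2.resize(a,None,fx=4,fy=4,interpolation=cv2.INTER_CUBIC)[:600])
cv2.imwrite('pics/c1.png',cv2.resize(b,None,fx=3.5,fy=3.5,interpolation=cv2.INTER_CUBIC)[:600])
E
```

```text
(500, 600, 3)
```

View pics/c0.png

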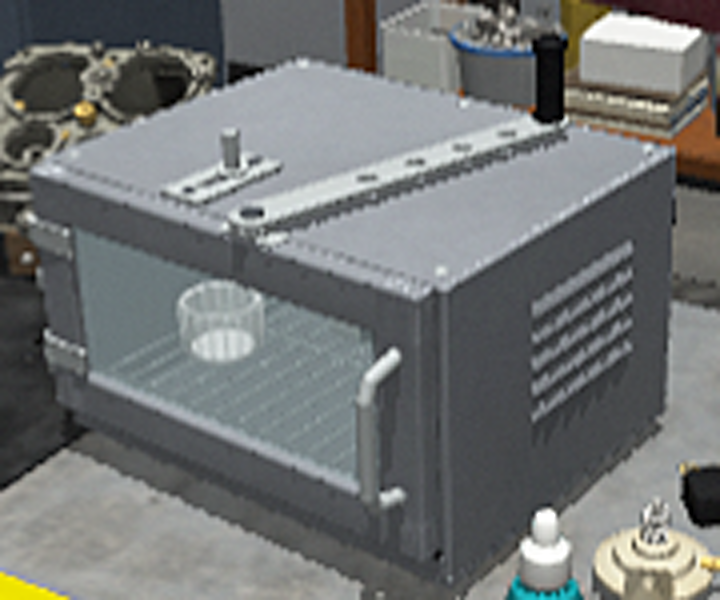

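View pics/c1.png

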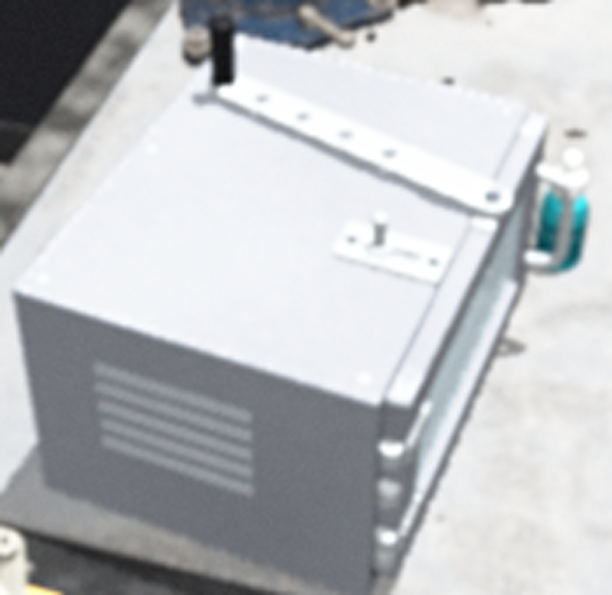

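The scene crop shows the peg top at (231,131), the pivot at (252,212) and the knob from (550,38) to (547,118). In the side crop the peg top is at (380,215), the pivot at (492,197) and the knob from (222,20) to (224,82). Next I fit the cabinet pose.

```bash
cat > fit.py <<'E'
from h import *
from scipy.optimize import least_squares
S=lambda u,v:np.array([u/4+205,v/4+140]); D=lambda u,v:np.array([u/3.5+225,v/3.5+165])
# key: local point fn(peg,heading)
pv=np.array([-21.5,-55,0.])
def loc(k,p,h):
    hd=np.array([np.cos(h),np.sin(h),0])
    return dict(pegt=[p,0,21],pegb=[p,0,0],piv=pv+[0,0,7],kt=pv+185*hd+[0,0,53],kb=pv+185*hd+[0,0,9],
     h4=pv+156*hd+[0,0,7],h3=pv+126*hd+[0,0,7],h2=pv+96*hd+[0,0,7],h1=pv+66*hd+[0,0,7],
     pfr=[-13.5,-13,0],pfl=[-13.5,13,0],pbl=[44.5,13,0],pbr=[44.5,-13,0],rbl=[185.5,100,-3],rbr=[185.5,-160,-3])[k]
obs=[('scene',S,dict(pegt=(231,131),piv=(252,212),kt=(550,38),kb=(547,119),h4=(508,133),h3=(462,147),h2=(416,162),h1=(368,178),pfr=(205,203),pfl=(164,190),pbr=(283,163),rbl=(303,62),rbr=(672,151))),
 ('side',D,dict(pegt=(380,215),piv=(492,197),kt=(222,20),kb=(224,82),h4=(263,98),h3=(303,116),h2=(346,134),h1=(390,153),pbr=(345,222),pbl=(333,251),pfl=(436,282),rbl=(17,292)))]
def res(x,full=False):
    o=np.array([x[0],x[1],x[2]]);Rz=R.from_euler('z',x[3]).as_matrix();out={}
    for i,(n,f,d) in enumerate(obs):
        P=np.array([o+Rz@np.array(loc(k,x[4]*1000,x[5]),float)/1000 for k in d])
        e=proj(P,n)-np.array([f(*v) for v in d.values()])-x[6+2*i:8+2*i]
        out[n]=dict(zip(d,e.round(1).tolist()))
        out[n+'_']=e
    if full:return out
    return np.r_[np.concatenate([out['scene_'].ravel(),out['side_'].ravel()]),x[6:]/1.5]
r=least_squares(res,[.6,-.1,.173,-.3,.02,0,0,0,0,0],loss='soft_l1')
if __name__=='__main__':
    print(r.x.round(4),r.cost);o=res(r.x,True);print(o['scene'],o['side'])
    x=r.x;Rz=R.from_euler('z',x[3])
    for k in('kt','kb','piv','pegt'):print(k,(x[:3]+Rz.apply(loc(k,x[4]*1000,x[5]))/1000).round(4))
E
python3 fit.py
```

```text
[ 0.4994  0.0292  0.1703 -0.1169  0.0236 -0.2232  0.2422  0.1547 -1.1179
 -0.0471] 7.310877225357014
{'pegt': [0.3, 0.5], 'piv': [0.4, 1.0], 'kt': [-0.2, -0.6], 'kb': [0.3, -0.7], 'h4': [-0.2, 0.1], 'h3': [0.2, 0.2], 'h2': [0.2, 0.2], 'h1': [0.1, 0.2], 'pfr': [-1.1, 0.1], 'pfl': [-0.5, 0.2], 'pbr': [0.0, 0.6], 'rbl': [-0.6, -1.4], 'rbr': [1.8, -0.6]} {'pegt': [-0.1, 0.6], 'piv': [-0.1, 0.1], 'kt': [-0.2, -0.7], 'kb': [-0.1, -0.7], 'h4': [-0.2, 0.3], 'h3': [0.1, 0.2], 'h2': [0.0, 0.2], 'h1': [-0.0, 0.2], 'pbr': [1.5, 0.1], 'pbl': [-0.2, 0.4], 'pfl': [0.3, -0.1], 'rbl': [-1.6, -0.8]}
kt [ 0.6461 -0.0846  0.2233]
kb [ 0.6461 -0.0846  0.1793]
piv [ 0.4717 -0.0229  0.1773]
pegt [0.5229 0.0265 0.1913]
```

The fit is good to about 1 px, with the peg about 23.6 mm behind the origin and the knob at about (0.646,-0.085,0.20). First move: rise and turn the tool's x onto the arm heading.

Request:
{"name": "send_rows", "arguments": {"xyz": [[0,0,-15],[0,0,-30],[0,0,-45],[0,0,-60],[0,0,-75],[0,0,-90],[0,0,-105],[0,0,-120],[0,0,-135],[0,0,-150]], "dr": [[0,0,0.05],[0,0,0.11],[0,0,0.17],[0,0,0.23],[0,0,0.28],[0,0,0.34],[0,0,0.4],[0,0,0.46],[0,0,0.52],[0,0,0.57]], "jaw": 60, "grip_force": 15}}

```text
time: 0.98
position: [0.1461, -0.6332, 0.358]
tool_rot: [-3.094, 0.541, 0.0]
ft_force: [0.1, -0.5, 0.4]
grip_width: 0.69
grip_force: 0.0
```

```bash
cat > mv.py <<'E'
from h import *
import sys
# target TCP xyz world (m), tool x heading psi, pitch up t: print shift mm & rotvec in tool axes
def mv(p,psi,t=0):
    s=get_state();R0=R.from_rotvec(s['tool_rot']);
    Rt=tool(psi,t)
    d=R0.inv().apply(np.array(p)-s['position'])*1000
    return d.round(1),(R0.inv()*Rt).as_rotvec().round(4)
def tool(psi,t):
    # x along arm heading tilted up by t, z down
    x=np.array([np.cos(psi)*np.cos(t),np.sin(psi)*np.cos(t),np.sin(t)]);y=np.array([np.sin(psi),-np.cos(psi),0])
    return R.from_matrix(np.c_[x,y,np.cross(x,y)])
E
python3 - <<'E'
from mv import *
import bench;print([n for n in dir(bench) if not n.startswith('__')])
s=get_state();print(s['time'],s['position'],s['tool_rot'],s['ft_force'],s['joint_positions'])
print(mv([.646,-.085,.30],-.340))
# vise handle (top jaw) and front
for a,b in [((540,205),(335,115)),((550,350),(410,147)),((600,185),(303,97))]:
    print(tri([ray(a,'scene'),ray(b,'side')]).round(3))
E
```

```text
['MotionError', 'calibration', 'close_job', 'get_image', 'get_state', 'nose_length']
0.9833 [ 0.14611498 -0.63318196  0.35800809] [-3.09411536e+00  5.40840037e-01  4.74958512e-04] [ 0.14762741 -0.49278768  0.40924027] [ 1.29872444  0.30030971  0.00600577  1.18225671 -0.00174992  1.6596707
 -0.61258519]
(array([ 284.3, -685.2,   58.2]), array([-0.0005,  0.0004, -0.0061]))
[ 0.635 -0.46   0.184]
[ 0.412 -0.508  0.086]
[ 0.757 -0.551  0.19 ]
```

Request:
{"name": "send_rows", "arguments": {"xyz": [[14,-34,0],[28,-68,0],[42,-103,0],[57,-137,0],[71,-171,0],[85,-205,0],[99,-240,0],[114,-274,0],[128,-308,0],[142,-342,0]], "dr": [[0,0,0],[0,0,0],[0,0,0],[0,0,0],[0,0,0],[0,0,0],[0,0,0],[0,0,0],[0,0,0],[0,0,0]]}}

```text
time: 1.82
position: [0.3958, -0.3574, 0.3575]
tool_rot: [3.095, -0.536, -0.0]
ft_force: [0.4, -0.7, 0.7]
grip_width: 0.692
grip_force: 0.0
```

Request:
{"name": "send_rows", "arguments": {"xyz": [[16,-38,0],[31,-76,0],[47,-114,5],[63,-152,10],[79,-190,20],[95,-228,30],[110,-266,40],[126,-304,50],[142,-343,55],[142,-343,55]], "dr": [[0,0,0],[0,0,0],[0,0,0],[0,0,0],[0,0,0],[0,0,0],[0,0,0],[0,0,0],[0,0,0],[0,0,0]]}}

```text
time: 2.65
position: [0.6464, -0.0741, 0.2992]
tool_rot: [-3.092, 0.518, 0.006]
ft_force: [-1.4, 0.9, -1.3]
grip_width: 0.693
grip_force: 0.0
```

```bash
python3 - <<'E'
from mv import *
s=get_state();print(s['time'],s['position'],s['tool_rot'],s['ft_force'],s['joint_positions'],nose_length)
im=save('wrist','pics/w1.png')
print(mv([.646,-.085,.30],-.340))
import fit
x=fit.r.x;Rz=R.from_euler('z',x[3])
for k in('kt','kb','pegt','pegb','h3','piv'):print(k,proj(x[:3]+Rz.apply(fit.loc(k,x[4]*1000,x[5]))/1000,'wrist',s).round(1))
E
```

```text
2.65 [ 0.64639771 -0.07408802  0.29924526] [-3.09174777  0.51760512  0.00577609] [-1.39241012  0.92606996 -1.33635731] [ 0.46329603  0.34424768 -0.52318065  1.28004022  0.16202844  1.56282541
 -1.93835041] 0.017
(array([3.2, 7.2, 0. ]), array([-0.0035,  0.0043,  0.0061]))
kt [[334.2 197.5]]
kb [[332.8 184.5]]
pegt [[271.8 323.1]]
pegb [[274.7 310.9]]
h3 [[331.6 239.1]]
piv [[329.5 338.5]]
```

View pics/w1.png

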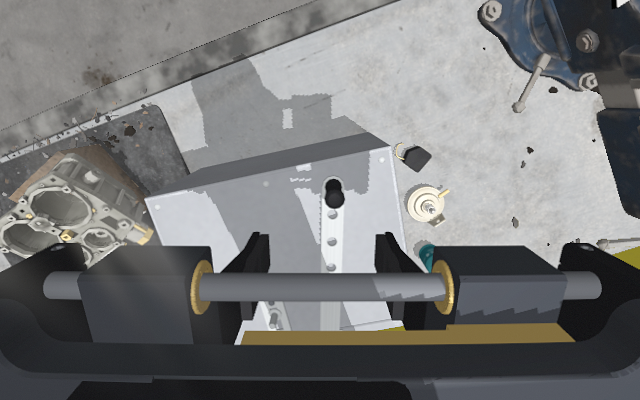

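The wrist view shows the knob at (334,192), hole 3 at (332,241) and part of the peg at (274,318). These match the predictions within 2 px. I go down around the knob.

Request:
{"name": "send_rows", "arguments": {"xyz": [[0,0,0],[0,0,10],[0,0,25],[0,0,40],[0,0,55],[0,0,70],[0,0,82],[0,0,90],[0,0,95],[0,0,96]], "dr": [[0,0,0],[0,0,0],[0,0,0],[0,0,0],[0,0,0],[0,0,0],[0,0,0],[0,0,0],[0,0,0],[0,0,0]]}}

```text
time: 3.53
position: [0.6435, -0.0847, 0.2058]
tool_rot: [3.095, -0.538, -0.002]
ft_force: [-0.3, 0.4, -0.1]
grip_width: 0.69
grip_force: 0.0
```

```bash
python3 - <<'E'
from mv import *
s=get_state();print(s['time'],s['position'],s['tool_rot'],s['ft_force'])
im=save('wrist','pics/w2.png')
print(mv([.646,-.085,.206],-.340))
E
```

```text
3.5333 [ 0.64347317 -0.08470617  0.20584477] [ 3.09469357e+00 -5.38055734e-01 -1.58995101e-03] [-0.30499048  0.40583938 -0.11368689]
(array([ 2.2, -0.2,  0.4]), array([ 0.0003,  0.0002, -0.0039]))
```

View pics/w2.png

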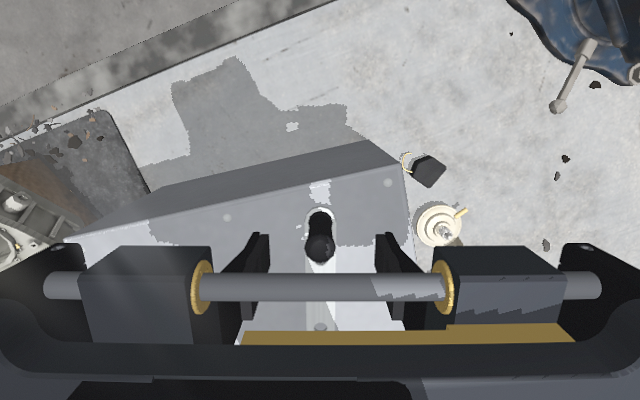

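The knob top is at (320,247), midway between the fingers. I check its fore-aft position next.

```bash
python3 - <<'E'
from mv import *
s=get_state()
for z in(.223,.226):
    p=atz(ray((320,248),'wrist',s),z);print(p.round(4),R.from_rotvec(s['tool_rot']).inv().apply(p-s['position']).round(4))
p=atz(ray((320.5,216),'wrist',s),.180);print('arm end?',p.round(4),R.from_rotvec(s['tool_rot']).inv().apply(p-s['position']).round(4))
E
```

```text
[ 0.6454 -0.0841  0.223 ] [ 0.0014 -0.0008 -0.0166]
[ 0.6468 -0.0846  0.226 ] [ 0.0028 -0.0008 -0.0196]
arm end? [ 0.6486 -0.0854  0.18  ] [ 0.0048 -0.0007  0.0264]
```

Request:
{"name": "send_rows", "arguments": {"xyz": [[2,0,0],[2,0,0],[2,0,0],[2,0,0],[2,0,0],[2,0,0],[2,0,0],[2,0,0],[2,0,0],[2,0,0]], "dr": [[0,0,0],[0,0,0],[0,0,0],[0,0,0],[0,0,0],[0,0,0],[0,0,0],[0,0,0],[0,0,0],[0,0,0]], "jaw": 0, "grip_force": 20}}

```text
time: 4.42
position: [0.646, -0.0846, 0.2066]
tool_rot: [3.095, -0.536, 0.0]
ft_force: [0.0, 0.4, -0.7]
grip_width: 0.155
grip_force: 20.0
```

```bash
cat > plan.py <<'E'
from mv import *
from scipy.optimize import brentq
s=get_state()
# cabinet frame (mm), origin plate origin. world origin O and yaw
O=np.array([499.4,29.2,173.]);yaw=-.1169;h0=-.2232
c2w=lambda v:O+R.from_euler('z',yaw).apply(v)
def pose(th,h,t):  # knob point on axis 26 above mid-thickness + k extra; returns world mm position, tool R
    pv=np.array([-21.5-150*np.sin(th),95-150*np.cos(th),5.])
    hd=np.array([np.cos(h),np.sin(h),0]);ax=np.array([0,0,1.])
    k=pv+(185*np.cos(t)-KZ*np.sin(t))*hd+(185*np.sin(t)+KZ*np.cos(t))*ax
    return c2w(k),tool(h+yaw,t)
KZ=28.
def goal(peg):
    P=np.array([peg,0])
    f=lambda th:np.hypot(*(P-[-21.5-150*np.sin(th),95-150*np.cos(th)]))-126
    th=brentq(f,.2,1.0);v=P-[-21.5-150*np.sin(th),95-150*np.cos(th)]
    return th,np.arctan2(v[1],v[0])
E
python3 - <<'E'
from plan import *
print(s['time'],s['position'],s['tool_rot'],s['ft_force'],s['grip_width']*87,s['grip_force'])
p0,R0=pose(0,h0,0);print(p0)
for pg in(19.6,21.6,23.6,25.6):print(pg,np.round(goal(pg),3))
th,h=goal(23.6)
for q in[(0,h0,.1),(0,h0,.22),(.2,-.2,.22),(.4,-.15,.22),(th,-.1,.22),(th,h,.22),(th,h,.15),(th,h,0)]:
    p,Rt=pose(*q);print(np.round(q,3),'shift',R0.inv().apply(p-p0).round(1),'dr',(R0.inv()*Rt).as_rotvec().round(3))
E
```

```text
4.4167 [ 0.64595783 -0.08458442  0.20664633] [ 3.09533985e+00 -5.36427743e-01  5.94430175e-05] [ 0.01866141  0.3819302  -0.72578296] 13.447020365403926 20.00009000301361
[646.03531466 -84.6295467  206.        ]
19.6 [0.57  0.251]
21.6 [0.551 0.263]
23.6 [0.533 0.275]
25.6 [0.514 0.287]
[ 0.    -0.223  0.1  ] shift [ -3.7   0.  -18.3] dr [ 0.   0.1 -0. ]
[ 0.    -0.223  0.22 ] shift [-10.6   0.  -39.7] dr [0.   0.22 0.  ]
[ 0.2  -0.2   0.22] shift [-40.3  -0.4 -39.7] dr [ 0.003  0.22  -0.023]
[ 0.4  -0.15  0.22] shift [-70.6 -11.4 -39.7] dr [ 0.008  0.22  -0.073]
[ 0.533 -0.1    0.22 ] shift [-90.8 -24.8 -39.7] dr [ 0.014  0.22  -0.123]
[0.533 0.275 0.22 ] shift [-110.7  -86.8  -39.7] dr [ 0.055  0.215 -0.496]
[0.533 0.275 0.15 ] shift [-106.9  -88.8  -27.3] dr [ 0.037  0.147 -0.497]
[0.533 0.275 0.   ] shift [-101.4  -91.8    0. ] dr [ 0.     0.    -0.498]
```

The grip holds and the model agrees with the robot within 1 mm. I lift the arm by tilting it to 0.22 rad about the pivot.

Request:
{"name": "send_rows", "arguments": {"xyz": [[-0.7,0,-4.6],[-1.6,0,-9.2],[-2.6,0,-14.7],[-4.2,0,-20.1],[-5.4,0,-24.6],[-6.8,0,-29.1],[-8.7,0,-34.5],[-10.6,0,-39.7],[-10.6,0,-39.7],[-10.6,0,-39.7]], "dr": [[0,0.025,0],[0,0.05,0],[0,0.08,0],[0,0.11,0],[0,0.135,0],[0,0.16,0],[0,0.19,0],[0,0.22,0],[0,0.22,0],[0,0.22,0]]}}

```text
time: 5.25
position: [0.6356, -0.0807, 0.2473]
tool_rot: [3.04, -0.526, 0.338]
ft_force: [0.3, 0.5, -0.6]
grip_width: 0.145
grip_force: 20.0
```

```bash
cat > way.py <<'E'
from plan import *
def rows(q0,qs):
    p0,R0=pose(*q0);X=[];D=[]
    for q in qs:
        p,Rt=pose(*q);X.append([float(round(v,1)) for v in R0.inv().apply(p-p0)]);D.append([float(round(v,3)) for v in (R0.inv()*Rt).as_rotvec()])
    print(X);print(D)
def st():
    s=get_state();print(s['time'],s['position'].round(4),s['ft_force'].round(2),s['torque'].round(2),s['grip_width']*87,s['joint_positions'].round(2))
lin=lambda a,b,n:[np.array(a)+(np.array(b)-a)*i/n for i in range(1,n+1)]
E
python3 - <<'E'
from way import *
st();print(pose(0,h0,.22)[0])
th,h=goal(23.6)
rows((0,h0,.22),lin((0,h0,.22),(th,-.1,.22),20)[:10])
rows(lin((0,h0,.22),(th,-.1,.22),20)[9],lin((0,h0,.22),(th,-.1,.22),20)[10:])
E
```

```text
5.25 [ 0.6356 -0.0807  0.2473] [ 0.27  0.48 -0.56] [ 0.13  0.32 -0.04] 12.654271794223153 [ 0.52  0.15 -0.53  1.62  0.16  1.19 -1.95]
[636.07131478 -81.10379137 245.69760885]
[[-3.8, -0.2, -0.9], [-7.7, -0.6, -1.7], [-11.5, -1.0, -2.6], [-15.4, -1.6, -3.4], [-19.3, -2.3, -4.3], [-23.2, -3.0, -5.2], [-27.2, -3.9, -6.1], [-31.1, -4.9, -7.0], [-35.1, -6.0, -7.8], [-39.0, -7.2, -8.7]]
[[0.001, 0.0, -0.006], [0.003, 0.0, -0.012], [0.004, 0.0, -0.018], [0.005, 0.0, -0.024], [0.007, 0.0, -0.03], [0.008, 0.0, -0.036], [0.009, 0.0, -0.042], [0.011, 0.0, -0.048], [0.012, 0.0, -0.054], [0.013, 0.0, -0.06]]
[[-3.9, -1.5, -0.9], [-7.7, -3.2, -1.7], [-11.6, -4.9, -2.6], [-15.4, -6.8, -3.5], [-19.3, -8.8, -4.3], [-23.1, -10.8, -5.2], [-26.9, -13.0, -6.0], [-30.6, -15.3, -6.9], [-34.4, -17.6, -7.7], [-38.1, -20.1, -8.5]]
[[0.001, -0.0, -0.006], [0.003, -0.0, -0.012], [0.004, -0.0, -0.018], [0.005, -0.0, -0.024], [0.007, -0.0, -0.03], [0.008, -0.0, -0.036], [0.009, -0.0, -0.042], [0.011, -0.0, -0.048], [0.012, -0.0, -0.054], [0.013, -0.0, -0.06]]
```

Request:
{"name": "send_rows", "arguments": {"xyz": [[-3.8,-0.2,-0.9],[-7.7,-0.6,-1.7],[-11.5,-1.0,-2.6],[-15.4,-1.6,-3.4],[-19.3,-2.3,-4.3],[-23.2,-3.0,-5.2],[-27.2,-3.9,-6.1],[-31.1,-4.9,-7.0],[-35.1,-6.0,-7.8],[-39.0,-7.2,-8.7]], "dr": [[0.001,0,-0.006],[0.003,0,-0.012],[0.004,0,-0.018],[0.005,0,-0.024],[0.007,0,-0.03],[0.008,0,-0.036],[0.009,0,-0.042],[0.011,0,-0.048],[0.012,0,-0.054],[0.013,0,-0.06]]}}

```text
time: 6.08
position: [0.6005, -0.0605, 0.2464]
tool_rot: [3.061, -0.433, 0.338]
ft_force: [1.5, -0.6, -0.2]
grip_width: 0.145
grip_force: 20.0
```

```bash
python3 - <<'E'
from way import *
st()
a=save('scene','pics/s1.png');b=save('wrist','pics/w3.png')
cv2.imwrite('pics/c3.png',np.vstack([cv2.resize(a[140:290,205:385,::-1],None,fx=3,fy=3,interpolation=cv2.INTER_CUBIC)[:300]]))
A=cv2.resize(a[130:290,205:405,::-1],(500,400),interpolation=cv2.INTER_CUBIC);B=b[200:340,200:460,::-1]
cv2.imwrite('pics/c3.png',np.hstack([A,cv2.resize(B,(300,162))[:0].reshape(0,300,3) if 0 else np.pad(cv2.resize(B,(300,162)),((0,238),(0,0),(0,0)))]))
E
```

```text
6.0833 [ 0.6005 -0.0605  0.2464] [ 1.45 -0.63 -0.21] [-0.03 -0.29 -0.01] 12.573628385343552 [ 0.54  0.06 -0.54  1.71  0.1   1.17 -1.87]
```

View pics/c3.png

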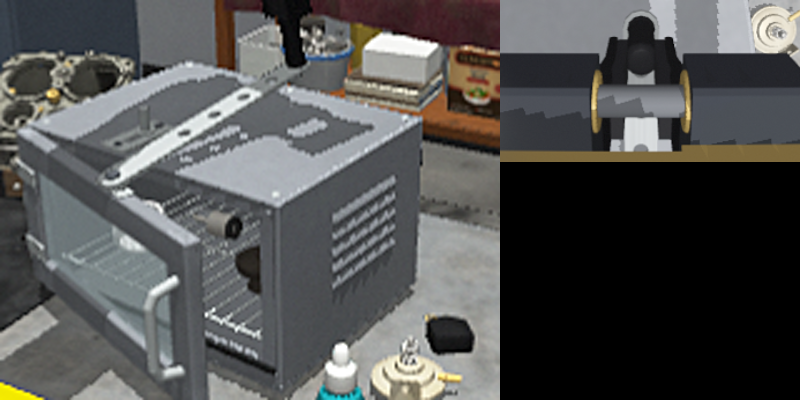

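The door is about 0.27 rad open with the arm lifted and held. I continue opening.

Request:
{"name": "send_rows", "arguments": {"xyz": [[-3.9,-1.5,-0.9],[-7.7,-3.2,-1.7],[-11.6,-4.9,-2.6],[-15.4,-6.8,-3.5],[-19.3,-8.8,-4.3],[-23.1,-10.8,-5.2],[-26.9,-13.0,-6.0],[-30.6,-15.3,-6.9],[-34.4,-17.6,-7.7],[-38.1,-20.1,-8.5]], "dr": [[0.001,0,-0.006],[0.003,0,-0.012],[0.004,0,-0.018],[0.005,0,-0.024],[0.007,0,-0.03],[0.008,0,-0.036],[0.009,0,-0.042],[0.011,0,-0.048],[0.012,0,-0.054],[0.013,0,-0.06]]}}

```text
time: 7.02
position: [0.5688, -0.0303, 0.2465]
tool_rot: [3.079, -0.34, 0.341]
ft_force: [3.1, -0.1, 0.7]
grip_width: 0.148
grip_force: 20.0
```

```bash
python3 - <<'E'
from way import *
st();th,h=goal(23.6);print(pose(th,-.1,.22)[0])
rows((th,-.1,.22),lin((th,-.1,.22),(th,h,.22),8)+[(th,h,.22)]*2)
a=save('side','pics/d1.png')
a=save('scene','pics/s2.png')
E
```

```text
7.0167 [ 0.5688 -0.0303  0.2465] [ 3.1  -0.11  0.7 ] [-0.05 -0.54 -0.06] 12.890955437081239 [ 0.54 -0.02 -0.55  1.78  0.04  1.17 -1.82]
[568.75569333 -30.93932336 245.69760885]
[[-0.2, -8.2, -0.0], [-0.7, -16.3, -0.2], [-1.7, -24.5, -0.4], [-3.0, -32.5, -0.7], [-4.7, -40.5, -1.0], [-6.7, -48.4, -1.5], [-9.1, -56.2, -2.0], [-11.8, -63.9, -2.6], [-11.8, -63.9, -2.6], [-11.8, -63.9, -2.6]]
[[0.01, 0.0, -0.046], [0.02, 0.0, -0.092], [0.031, 0.0, -0.137], [0.041, 0.0, -0.183], [0.051, -0.0, -0.229], [0.061, -0.0, -0.275], [0.072, -0.0, -0.32], [0.082, -0.0, -0.366], [0.082, -0.0, -0.366], [0.082, -0.0, -0.366]]
```

Request:
{"name": "send_rows", "arguments": {"xyz": [[-0.2,-8.2,0],[-0.7,-16.3,-0.2],[-1.7,-24.5,-0.4],[-3.0,-32.5,-0.7],[-4.7,-40.5,-1.0],[-6.7,-48.4,-1.5],[-9.1,-56.2,-2.0],[-11.8,-63.9,-2.6],[-11.8,-63.9,-2.6],[-11.8,-63.9,-2.6]], "dr": [[0.01,0,-0.046],[0.02,0,-0.092],[0.031,0,-0.137],[0.041,0,-0.183],[0.051,0,-0.229],[0.061,0,-0.275],[0.072,0,-0.32],[0.082,0,-0.366],[0.082,0,-0.366],[0.082,0,-0.366]]}}

```text
time: 7.95
position: [0.5714, 0.0349, 0.2464]
tool_rot: [-3.097, -0.239, -0.343]
ft_force: [4.3, 1.2, 0.9]
grip_width: 0.149
grip_force: 20.0
```

```bash
python3 - <<'E'
from way import *
st();th,h=goal(23.6);print(th,h,pose(th,h,.22)[0])
a=save('side','pics/d2.png');b=save('scene','pics/s3.png')
rs=lambda im,c:cv2.resize(im[c[1]:c[1]+75,c[0]:c[0]+100,::-1],(400,300),interpolation=cv2.INTER_CUBIC)
def hp(t,r=126,z=0):
    pv=np.array([-21.5-150*np.sin(th),95-150*np.cos(th),5.]);return c2w(pv+np.array([(r*np.cos(t)-z*np.sin(t))*np.cos(h),(r*np.cos(t)-z*np.sin(t))*np.sin(h),r*np.sin(t)+z*np.cos(t)]))/1000
ca=proj(hp(.22),'side')[0].astype(int)-[50,37];cb=proj(hp(.22),'scene')[0].astype(int)-[50,37]
print(ca,cb)
for n,c in(('side',ca),('scene',cb)):
    print(n,'pegtop',((proj(c2w([23.6,0,21])/1000,n)-c)*4).round(),'h3 top',((proj(hp(.22,126,2),n)-c)*4).round(),'h4',((proj(hp(.22,156,2),n)-c)*4).round(),'h2',((proj(hp(.22,96,2),n)-c)*4).round(),'piv',((proj(hp(.22,0,2),n)-c)*4).round())
cv2.imwrite('pics/c4.png',np.hstack([rs(a,ca),rs(b,cb)]))
E
```

```text
7.95 [0.5714 0.0349 0.2464] [4.3  1.23 0.86] [ 0.13 -0.74  0.06] 12.928123661917681 [ 0.5  -0.02 -0.59  1.77 -0.03  1.16 -1.5 ]
0.5325714335628536 0.27508846019267347 [570.66483688  34.0766894  245.69760885]
[284 184] [212 130]
side pegtop [[194. 167.]] h3 top [[203. 145.]] h4 [[138. 128.]] h2 [[267. 161.]] piv [[471. 214.]]
scene pegtop [[205. 169.]] h3 top [[199. 145.]] h4 [[226. 113.]] h2 [[171. 178.]] piv [[ 67. 299.]]
```

View pics/c4.png

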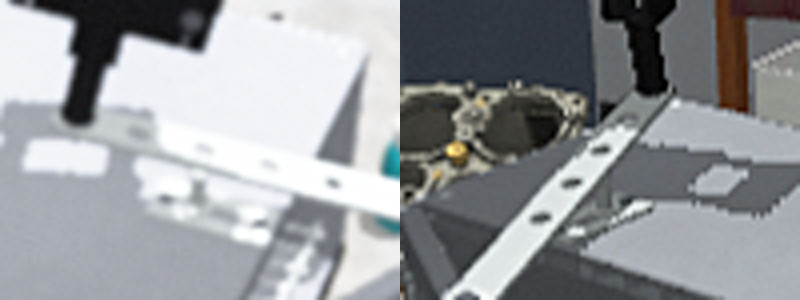

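The arm is over the peg. In the side crop hole 3 is at (204,149) with the peg behind it at x≈197; in the scene crop it is at (601,149). I lower to just above contact.

```bash
python3 - <<'E'
from way import *
th,h=.5326,.2751
rows((th,h,.22),lin((th,h,.22),(th,h,.15),7)+[(th,h,.15)]*3)
rows((th,h,.15),lin((th,h,.15),(th,h,.11),10))
E
```

```text
[[0.3, -0.0, 1.9], [0.5, -0.0, 3.7], [0.8, 0.0, 5.6], [1.0, 0.0, 7.4], [1.2, 0.0, 9.3], [1.3, 0.0, 11.1], [1.5, -0.0, 13.0], [1.5, -0.0, 13.0], [1.5, -0.0, 13.0], [1.5, -0.0, 13.0]]
[[0.0, -0.01, 0.0], [0.0, -0.02, -0.0], [-0.0, -0.03, -0.0], [-0.0, -0.04, 0.0], [0.0, -0.05, -0.0], [-0.0, -0.06, -0.0], [-0.0, -0.07, -0.0], [-0.0, -0.07, -0.0], [-0.0, -0.07, -0.0], [-0.0, -0.07, -0.0]]
[[0.1, 0.0, 0.7], [0.2, 0.0, 1.5], [0.3, 0.0, 2.2], [0.4, 0.0, 3.0], [0.5, 0.0, 3.7], [0.6, 0.0, 4.4], [0.7, -0.0, 5.2], [0.8, 0.0, 5.9], [0.9, 0.0, 6.7], [1.0, 0.0, 7.4]]
[[0.0, -0.004, -0.0], [0.0, -0.008, 0.0], [0.0, -0.012, 0.0], [0.0, -0.016, 0.0], [0.0, -0.02, 0.0], [0.0, -0.024, 0.0], [0.0, -0.028, -0.0], [0.0, -0.032, 0.0], [0.0, -0.036, 0.0], [0.0, -0.04, 0.0]]
```

Request:
{"name": "send_rows", "arguments": {"xyz": [[0.3,0,1.9],[0.5,0,3.7],[0.8,0,5.6],[1.0,0,7.4],[1.2,0,9.3],[1.3,0,11.1],[1.5,0,13],[1.5,0,13],[1.5,0,13],[1.5,0,13]], "dr": [[0,-0.01,0],[0,-0.02,0],[0,-0.03,0],[0,-0.04,0],[0,-0.05,0],[0,-0.06,0],[0,-0.07,0],[0,-0.07,0],[0,-0.07,0],[0,-0.07,0]]}}

```text
time: 8.88
position: [0.5752, 0.0351, 0.2336]
tool_rot: [-3.113, -0.241, -0.233]
ft_force: [3.9, 1.4, 1.2]
grip_width: 0.146
grip_force: 20.0
```

Request:
{"name": "send_rows", "arguments": {"xyz": [[0.1,0,0.4],[0.1,0,0.7],[0.1,0,1.1],[0.2,0,1.5],[0.2,0,1.8],[0.3,0,2.2],[0.3,0,2.6],[0.4,0,3.0],[0.4,0,3.0],[0.4,0,3.0]], "dr": [[0,-0.002,0],[0,-0.004,0],[0,-0.006,0],[0,-0.008,0],[0,-0.01,0],[0,-0.012,0],[0,-0.014,0],[0,-0.016,0],[0,-0.016,0],[0,-0.016,0]]}}

```text
time: 9.72
position: [0.5761, 0.0351, 0.2308]
tool_rot: [-3.116, -0.241, -0.208]
ft_force: [3.5, 0.8, 1.0]
grip_width: 0.146
grip_force: 20.0
```

Request:
{"name": "send_rows", "arguments": {"xyz": [[0,0,0.3],[0.1,0,0.6],[0.1,0,0.9],[0.1,0,1.2],[0.2,0,1.5],[0.2,0,1.8],[0.2,0,2.0],[0.3,0,2.2],[0.3,0,2.2],[0.3,0,2.2]], "dr": [[0,-0.002,0],[0,-0.003,0],[0,-0.005,0],[0,-0.006,0],[0,-0.008,0],[0,-0.01,0],[0,-0.011,0],[0,-0.012,0],[0,-0.012,0],[0,-0.012,0]]}}

```text
time: 10.55
position: [0.5767, 0.0353, 0.2287]
tool_rot: [-3.118, -0.242, -0.19]
ft_force: [3.7, -0.2, 0.8]
grip_width: 0.147
grip_force: 20.0
```

Request:
{"name": "send_rows", "arguments": {"xyz": [[0.1,0,0.4],[0.1,0,0.7],[0.1,0,1.1],[0.2,0,1.5],[0.2,0,1.8],[0.3,0,2.2],[0.3,0,2.6],[0.4,0,3.0],[0.4,0,3.0],[0.4,0,3.0]], "dr": [[0,-0.002,0],[0,-0.004,0],[0,-0.006,0],[0,-0.008,0],[0,-0.01,0],[0,-0.012,0],[0,-0.014,0],[0,-0.016,0],[0,-0.016,0],[0,-0.016,0]]}}

```text
time: 11.38
position: [0.5775, 0.0354, 0.2258]
tool_rot: [-3.12, -0.242, -0.165]
ft_force: [3.7, 0.1, 0.2]
grip_width: 0.15
grip_force: 20.0
```

```bash
python3 - <<'E'
from way import *
st();th,h=.5326,.2751;print(pose(th,h,.106)[0])
a=save('side','pics/d3.png');b=save('scene','pics/s4.png')
rs=lambda im,c:cv2.resize(im[c[1]:c[1]+75,c[0]:c[0]+100,::-1],(400,300),interpolation=cv2.INTER_CUBIC)
cv2.imwrite('pics/c5.png',np.hstack([rs(a,[284,184]),rs(b,[212,130])]))
E
```

```text
11.3833 [0.5775 0.0354 0.2258] [3.67 0.09 0.2 ] [ 0.11 -0.79 -0.02] 13.079581345665778 [ 0.46  0.11 -0.6   1.69  0.07  1.26 -1.57]
[577.14768065  35.11609189 225.41614087]
```

View pics/c5.png

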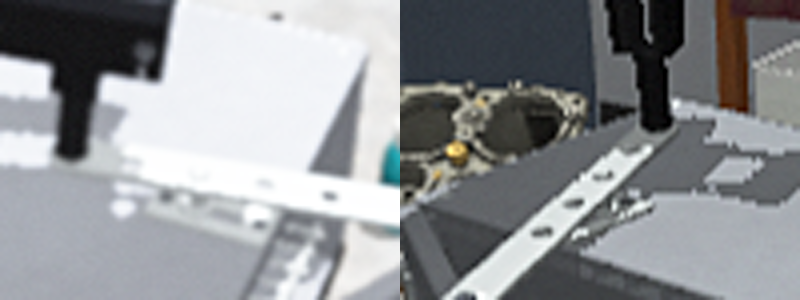

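Hole 3 in the scene crop is at (604,175), about where the peg top is predicted, and there is no upward force. I keep lowering gently.

Request:
{"name": "send_rows", "arguments": {"xyz": [[0.1,0,0.5],[0.1,0,1],[0.1,0,1.5],[0.2,0,2],[0.2,0,2.5],[0.3,0,3],[0.3,0,3.5],[0.4,0,4.0],[0.4,0,4.0],[0.4,0,4.0]], "dr": [[0,-0.002,0],[0,-0.005,0],[0,-0.008,0],[0,-0.011,0],[0,-0.013,0],[0,-0.016,0],[0,-0.019,0],[0,-0.022,0],[0,-0.022,0],[0,-0.022,0]]}}

```text
time: 12.32
position: [0.5782, 0.0356, 0.2218]
tool_rot: [-3.124, -0.242, -0.13]
ft_force: [3.4, 0.6, 1.4]
grip_width: 0.148
grip_force: 20.0
```

Request:
{"name": "send_rows", "arguments": {"xyz": [[0.1,0,0.5],[0.1,0,1],[0.1,0,1.5],[0.1,0,2],[0.2,0,2.5],[0.2,0,3],[0.2,0,3.5],[0.3,0,4.0],[0.3,0,4.0],[0.3,0,4.0]], "dr": [[0,-0.002,0],[0,-0.005,0],[0,-0.008,0],[0,-0.011,0],[0,-0.013,0],[0,-0.016,0],[0,-0.019,0],[0,-0.022,0],[0,-0.022,0],[0,-0.022,0]]}}

```text
time: 13.15
position: [0.5789, 0.0356, 0.2178]
tool_rot: [-3.127, -0.242, -0.096]
ft_force: [4.1, 0.8, 1.3]
grip_width: 0.146
grip_force: 20.0
```

```bash
python3 - <<'E'
from way import *
st();th,h=.5326,.2751;print(pose(th,h,.062)[0]);
a=save('side','pics/d4.png');b=save('scene','pics/s5.png')
rs=lambda im,c:cv2.resize(im[c[1]:c[1]+75,c[0]:c[0]+100,::-1],(400,300),interpolation=cv2.INTER_CUBIC)
cv2.imwrite('pics/c6.png',np.hstack([rs(a,[284,184]),rs(b,[212,130])]))
for n,c in(('side',[284,184]),('scene',[212,130])): print(((proj(np.array([c2w([23.6,0,z]) for z in (13,21)])/1000,n)-c)*4).round())
E
```

```text
13.15 [0.5789 0.0356 0.2178] [4.11 0.75 1.28] [ 0.16 -0.84  0.02] 12.669190328310908 [ 0.44  0.16 -0.61  1.66  0.09  1.29 -1.59]
[579.03428185  35.41706726 217.4088542 ]
[[193. 181.]
 [194. 167.]]
[[206. 184.]
 [205. 169.]]
```

Request:
{"name": "send_rows", "arguments": {"xyz": [[0.1,0,0.7],[0.1,0,1.4],[0.1,0,2.1],[0.1,0,2.8],[0.2,0,3.5],[0.2,0,4.2],[0.2,0,5],[0.2,0,5.5],[0.2,0,5.5],[0.2,0,5.5]], "dr": [[0,-0.004,0],[0,-0.008,0],[0,-0.011,0],[0,-0.015,0],[0,-0.019,0],[0,-0.023,0],[0,-0.027,0],[0,-0.03,0],[0,-0.03,0],[0,-0.03,0]]}}

```text
time: 14.08
position: [0.5794, 0.0357, 0.2123]
tool_rot: [-3.13, -0.243, -0.049]
ft_force: [3.8, 0.3, 0.5]
grip_width: 0.147
grip_force: 20.0
```

Request:
{"name": "send_rows", "arguments": {"xyz": [[0,0,0.6],[0,0,1.2],[0.1,0,1.8],[0.1,0,2.4],[0.1,0,3],[0.1,0,3.6],[0.1,0,4],[0.1,0,4.4],[0.1,0,4.4],[0.1,0,4.4]], "dr": [[0,-0.003,0],[0,-0.006,0],[0,-0.01,0],[0,-0.013,0],[0,-0.016,0],[0,-0.019,0],[0,-0.022,0],[0,-0.025,0],[0,-0.025,0],[0,-0.025,0]]}}

```text
time: 14.92
position: [0.5796, 0.0357, 0.208]
tool_rot: [3.132, 0.243, 0.01]
ft_force: [5.1, 1.1, 0.1]
grip_width: 0.146
grip_force: 20.0
```

```bash
python3 - <<'E'
from way import *
st();th,h=.5326,.2751;print(pose(th,h,.007)[0])
E
```

```text
14.9167 [0.5796 0.0357 0.208 ] [5.09 1.09 0.08] [ 0.17 -1.   -0.  ] 12.695229094602038 [ 0.42  0.22 -0.6   1.62  0.13  1.34 -1.62]
[580.90049597  35.71479021 207.29430343]
```

Request:
{"name": "send_rows", "arguments": {"xyz": [[0,0,0.3],[0,0,0.6],[0,0,0.9],[0,0,1.2],[0,0,1.5],[0,0,1.8],[0,0,2],[0,0,2],[0,0,2],[0,0,2]], "dr": [[0,-0.003,0],[0,-0.007,0],[0,-0.007,0],[0,-0.007,0],[0,-0.007,0],[0,-0.007,0],[0,-0.007,0],[0,-0.007,0],[0,-0.007,0],[0,-0.007,0]]}}

```text
time: 15.75
position: [0.5797, 0.0357, 0.2062]
tool_rot: [3.131, 0.243, -0.0]
ft_force: [3.3, 0.9, 1.5]
grip_width: 0.145
grip_force: 20.0
```

```bash
python3 - <<'E'
from way import *
st()
a=save('side','pics/d5.png');b=save('scene','pics/s6.png')
rs=lambda im,c:cv2.resize(im[c[1]:c[1]+75,c[0]:c[0]+100,::-1],(400,300),interpolation=cv2.INTER_CUBIC)
cv2.imwrite('pics/c7.png',np.hstack([rs(a,[284,184]),rs(b,[212,130])]))
E
```

```text
15.75 [0.5797 0.0357 0.2062] [3.29 0.89 1.46] [ 0.12 -1.   -0.03] 12.65399667803552 [ 0.41  0.22 -0.6   1.61  0.13  1.35 -1.62]
```

View pics/c7.png

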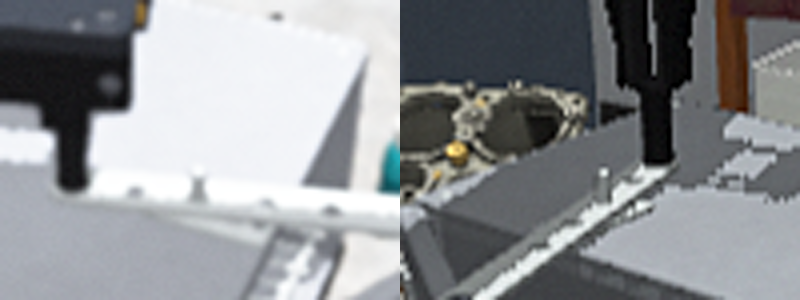

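The peg stands through the third hole: in the side crop at (198,185), between h4 at (135,190) and h2 at (265,205). I press down lightly to confirm the stop, easing the pull a little.

Request:
{"name": "send_rows", "arguments": {"xyz": [[0.2,0,0.3],[0.4,0,0.6],[0.6,0,0.9],[0.8,0,1.2],[1,0,1.5],[1,0,1.5],[1,0,1.5],[1,0,1.5],[1,0,1.5],[1,0,1.5]], "dr": [[0,0,0],[0,0,0],[0,0,0],[0,0,0],[0,0,0],[0,0,0],[0,0,0],[0,0,0],[0,0,0],[0,0,0]]}}

```text
time: 16.68
position: [0.5807, 0.0359, 0.2046]
tool_rot: [3.132, 0.243, -0.0]
ft_force: [4.1, 0.8, 1.8]
grip_width: 0.145
grip_force: 20.0
```

Request:
{"name": "send_rows", "arguments": {"xyz": [[0.1,0,0.3],[0.2,0,0.6],[0.3,0,0.9],[0.4,0,1.2],[0.5,0,1.5],[0.5,0,1.8],[0.5,0,2.1],[0.5,0,2.5],[0.5,0,2.5],[0.5,0,2.5]], "dr": [[0,0,0],[0,0,0],[0,0,0],[0,0,0],[0,0,0],[0,0,0],[0,0,0],[0,0,0],[0,0,0],[0,0,0]]}}

```text
time: 17.52
position: [0.5814, 0.036, 0.2023]
tool_rot: [3.131, 0.243, 0.001]
ft_force: [4.0, 0.8, 3.5]
grip_width: 0.151
grip_force: 20.0
```

```bash
python3 - <<'E'
from way import *
st()
def meas(n):
    im=get_image(n);return im
import glob
def bot(fn,c):
    g=cv2.imread(fn)[c[1]:c[1]+75,c[0]:c[0]+100].max(2);return g
# knob bottom row along knob columns, side & scene
save('side','pics/d6.png');save('scene','pics/s7.png')
for f in('d5','d6'):
    g=cv2.imread(f'pics/{f}.png').max(2);print(f,g[222:238,300:304].mean(1).round())
for f in('s6','s7'):
    g=cv2.imread(f'pics/{f}.png').max(2);print(f,g[162:178,275:279].mean(1).round())
E
```

```text
17.5167 [0.5814 0.036  0.2023] [3.95 0.83 3.48] [ 0.12 -0.92 -0.06] 13.099561664875111 [ 0.41  0.23 -0.6   1.62  0.13  1.34 -1.63]
d5 [ 25.  26.  27.  26.  24.  27.  25.  24.  32.  74. 138. 172. 174. 174.
 180. 182.]
d6 [ 26.  26.  26.  27.  27.  26.  26.  23.  24.  38.  94. 161. 183. 176.
 175. 181.]
s6 [ 13.  14.  15.  14.  14.  16.  15.  15.   7.  86. 190. 210. 153.  91.
 104. 120.]
s7 [ 14.  14.  15.  15.  13.  14.  14.  16.  14.  22.  94. 190. 199. 129.
 109. 114.]
```

The arm is still settling by 1–2 mm, so I press a little more.

Request:
{"name": "send_rows", "arguments": {"xyz": [[0,0,0.3],[0,0,0.6],[0,0,0.9],[0,0,1.2],[0,0,1.5],[0,0,1.8],[0,0,2],[0,0,2],[0,0,2],[0,0,2]], "dr": [[0,0,0],[0,0,0],[0,0,0],[0,0,0],[0,0,0],[0,0,0],[0,0,0],[0,0,0],[0,0,0],[0,0,0]]}}

```text
time: 18.45
position: [0.5813, 0.036, 0.2003]
tool_rot: [3.131, 0.243, 0.0]
ft_force: [3.2, 0.7, 5.6]
grip_width: 0.15
grip_force: 20.0
```

```bash
cat > kb.py <<'E'
from way import *
import sys
st();t=sys.argv[1]
save('side',f'pics/d{t}.png');save('scene',f'pics/s{t}.png')
g=cv2.imread(f'pics/d{t}.png').max(2);print(g[228:238,300:304].mean(1).round())
g=cv2.imread(f'pics/s{t}.png').max(2);print(g[168:178,275:279].mean(1).round())
E
python3 kb.py 8
```

```text
18.45 [0.5813 0.036  0.2003] [3.17 0.73 5.58] [ 0.24 -0.94 -0.03] 13.075788631929218 [ 0.41  0.23 -0.6   1.62  0.13  1.34 -1.63]
[ 26.  26.  22.  28.  64. 130. 173. 178. 175. 178.]
[ 14.  12.  17.   5.  62. 174. 202. 160. 125. 107.]
```

Request:
{"name": "send_rows", "arguments": {"xyz": [[0,0,0.3],[0,0,0.6],[0,0,0.9],[0,0,1.2],[0,0,1.5],[0,0,1.8],[0,0,2],[0,0,2],[0,0,2],[0,0,2]], "dr": [[0,0,0],[0,0,0],[0,0,0],[0,0,0],[0,0,0],[0,0,0],[0,0,0],[0,0,0],[0,0,0],[0,0,0]]}}

```text
time: 19.38
position: [0.5815, 0.036, 0.1987]
tool_rot: [3.131, 0.243, 0.001]
ft_force: [4.3, 1.2, 6.8]
grip_width: 0.149
grip_force: 20.0
```

```bash
python3 kb.py 9; python3 - <<'E'
from way import *
import fit
x=fit.r.x
def kb(th,h,t,z):
    pv=np.array([-21.5-150*np.sin(th),95-150*np.cos(th),5.]);u=np.array([np.cos(h),np.sin(h),0])
    return pv+(185*np.cos(t)-z*np.sin(t))*u+np.array([0,0,185*np.sin(t)+z*np.cos(t)])
w=lambda v:x[:3]+R.from_euler('z',x[3]).apply(v)/1000
th,h=goal(23.6)
for t in(0,.01,.02):
    print(t,'side',(proj(w(kb(th,h,t,4)),'side')-x[8:10]).round(2),'scene',(proj(w(kb(th,h,t,4)),'scene')-x[6:8]).round(2))
# reference: initial knob bottom edge, same detector
g=cv2.imread('pics/side0.png').max(2);print(g[184:194,287:291].mean(1).round())
g=cv2.imread('pics/scene0.png').max(2);print(g[163:175,340:344].mean(1).round())
print('init pred',proj(w(kb(0,h0,0,4)),'side')-x[8:10],proj(w(kb(0,h0,0,4)),'scene')-x[6:8])
E
```

```text
19.3833 [0.5815 0.036  0.1987] [4.32 1.24 6.82] [ 0.17 -0.93 -0.06] 12.991699669587483 [ 0.41  0.23 -0.6   1.62  0.13  1.33 -1.63]
[ 26.  26.  24.  24.  41. 106. 164. 180. 174. 175.]
[ 14.  15.  16.   9.  28. 140. 201. 177. 134. 114.]
0 side [[301.28 229.33]] scene [[276.7  169.02]]
0.01 side [[301.29 228.57]] scene [[276.64 168.2 ]]
0.02 side [[301.32 227.8 ]] scene [[276.58 167.38]]
[ 27.  27.  24.  22.  54. 167. 242. 247. 234. 194.]
[ 16.  14.  16.  16.  17.  19.  11.  31. 166. 185. 104.  91.]
init pred [[288.91259306 187.74481837]] [[342.02021938 169.06881201]]
```

The knob-base edges are at or below the predicted level position, and the stop pushes back with 6.8 N, so the arm is home. I release.

Request:
{"name": "send_rows", "arguments": {"xyz": [[0,0,-0.5],[0,0,-1],[0,0,-1.5],[0,0,-2],[0,0,-2],[0,0,-2],[0,0,-2],[0,0,-2],[0,0,-2],[0,0,-2]], "dr": [[0,0,0],[0,0,0],[0,0,0],[0,0,0],[0,0,0],[0,0,0],[0,0,0],[0,0,0],[0,0,0],[0,0,0]], "jaw": 60}}

```text
time: 20.32
position: [0.5811, 0.0359, 0.2001]
tool_rot: [3.131, 0.243, -0.001]
ft_force: [-0.4, -0.9, -0.2]
grip_width: 0.679
grip_force: 0.0
```

```bash
python3 kb.py 10
```

```text
20.3167 [0.5811 0.0359 0.2001] [-0.44 -0.85 -0.24] [ 0.01 -0.03 -0.01] 59.073823794216494 [ 0.41  0.23 -0.6   1.62  0.13  1.34 -1.63]
[ 31.  48. 101. 162. 186. 178. 172. 178. 184. 183.]
[  3. 131. 212. 206. 162. 116.  90.  99. 113. 135.]
```

Request:
{"name": "send_rows", "arguments": {"xyz": [[0,0,-3],[0,0,-8],[0,0,-14],[0,0,-20],[0,0,-26],[0,0,-32],[0,0,-38],[0,0,-44],[0,0,-48],[0,0,-50]], "dr": [[0,0,0],[0,0,0],[0,0,0],[0,0,0],[0,0,0],[0,0,0],[0,0,0],[0,0,0],[0,0,0],[0,0,0]]}}

```text
time: 21.25
position: [0.5815, 0.036, 0.251]
tool_rot: [3.131, 0.243, 0.001]
ft_force: [0.7, -0.0, -0.1]
grip_width: 0.691
grip_force: 0.0
```

```bash
python3 kb.py 11; python3 - <<'E'
from way import *
import fit
x=fit.r.x
w=lambda v:x[:3]+R.from_euler('z',x[3]).apply(v)/1000
th,h=goal(23.6)
# knob silhouette correlate: edges along knob column in each image, before & now
def col(fn,u,a,b): g=cv2.imread(fn).max(2).astype(float);return g[a:b,u-1:u+2].mean(1).round().astype(int)
for n,f0,f1,b in(('side','side0','d11',x[8:10]),('scene','scene0','s11',x[6:8])):
    for tag,f,q in(('init',f0,(0,h0)),('now',f1,(th,h))):
        pv=np.array([-21.5-150*np.sin(q[0]),95-150*np.cos(q[0]),5.]);u=np.array([np.cos(q[1]),np.sin(q[1]),0])
        P=[w(pv+185*u+np.array([0,0,z])) for z in(2,48)]
        e=proj(np.array(P),n)-b;print(n,tag,e.round(2).tolist())
        c=int(round(e[0,0]));r=int(e[0,1]);print('  bottom from',r-4,col(f'pics/{f}.png',c,r-4,r+8))
        c=int(round(e[1,0]));r=int(e[1,1]);print('  top from',r-8,col(f'pics/{f}.png',c,r-8,r+6))
E
```

```text
21.25 [0.5815 0.036  0.251 ] [ 0.74 -0.01 -0.06] [-0.01 -0.01  0.02] 60.155199142998505 [ 0.41  0.21 -0.61  1.54  0.12  1.43 -1.61]
[ 40.  68. 136. 191. 203. 184. 172. 178. 182. 184.]
[  6. 168. 232. 200. 159. 113.  90.  98. 112. 132.]
side init [[288.94, 188.53], [288.27, 169.98]]
  bottom from 184 [ 27  26  25  23  60 184 255 255 246 202 171 188]
  top from 161 [ 73  79  83  86  86  95 105 102  83  66  70  68  49  29]
side now [[301.29, 230.15], [300.99, 210.48]]
  bottom from 226 [ 26  26  25  43 106 170 191 179 173 178 182 184]
  top from 202 [ 41  59 143 230 246 206 112  44  35  40  41  34  27  25]
scene init [[342.01, 169.97], [342.31, 148.88]]
  bottom from 165 [ 16  17  18  20  13  33 165 178  97  95  91 122]
  top from 140 [108 103  92  86  98 107 115 107  56  21  41  39  14  14]
scene now [[276.75, 169.92], [275.56, 148.87]]
  bottom from 165 [ 14  16  17   7 169 232 192 134  89  94 101 115]
  top from 140 [108 107 108 107 107 111  92  32  16  25  20  16  15  14]
```

I have no views left, so I check by touch: close the empty fingers above the knob and lower them gently onto its top. That also seats the arm.

Request:
{"name": "send_rows", "arguments": {"xyz": [[0,0,-3],[0,0,-3],[0,0,-3],[0,0,-3],[0,0,-3],[0,0,-3],[0,0,-3],[0,0,-3],[0,0,-3],[0,0,-3]], "dr": [[0,0,0],[0,0,0],[0,0,0],[0,0,0],[0,0,0],[0,0,0],[0,0,0],[0,0,0],[0,0,0],[0,0,0]], "jaw": 0, "grip_force": 10}}

```text
time: 22.18
position: [0.5812, 0.036, 0.2531]
tool_rot: [3.131, 0.243, -0.0]
ft_force: [0.2, 0.5, -0.5]
grip_width: 0.042
grip_force: 0.0
```

Request:
{"name": "send_rows", "arguments": {"xyz": [[0,0,1],[0,0,2],[0,0,3],[0,0,4],[0,0,5],[0,0,6],[0,0,7],[0,0,7],[0,0,7],[0,0,7]], "dr": [[0,0,0],[0,0,0],[0,0,0],[0,0,0],[0,0,0],[0,0,0],[0,0,0],[0,0,0],[0,0,0],[0,0,0]]}}

```text
time: 23.02
position: [0.5812, 0.036, 0.2461]
tool_rot: [3.131, 0.243, -0.0]
ft_force: [0.5, 1.3, -0.2]
grip_width: 0.008
grip_force: 0.0
```

Request:
{"name": "send_rows", "arguments": {"xyz": [[0,0,0.4],[0,0,0.8],[0,0,1.2],[0,0,1.6],[0,0,2],[0,0,2],[0,0,2],[0,0,2],[0,0,2],[0,0,2]], "dr": [[0,0,0],[0,0,0],[0,0,0],[0,0,0],[0,0,0],[0,0,0],[0,0,0],[0,0,0],[0,0,0],[0,0,0]]}}

```text
time: 23.85
position: [0.5812, 0.036, 0.2441]
tool_rot: [3.132, 0.243, -0.0]
ft_force: [-0.0, 0.6, -0.5]
grip_width: 0.006
grip_force: 0.0
```

Request:
{"name": "send_rows", "arguments": {"xyz": [[0,0,0.4],[0,0,0.8],[0,0,1.2],[0,0,1.6],[0,0,2],[0,0,2],[0,0,2],[0,0,2],[0,0,2],[0,0,2]], "dr": [[0,0,0],[0,0,0],[0,0,0],[0,0,0],[0,0,0],[0,0,0],[0,0,0],[0,0,0],[0,0,0],[0,0,0]]}}

```text
time: 24.68
position: [0.5812, 0.0359, 0.2421]
tool_rot: [3.131, 0.243, -0.0]
ft_force: [-0.7, -0.0, 0.2]
grip_width: 0.005
grip_force: 0.0
```

Request:
{"name": "send_rows", "arguments": {"xyz": [[0,0,0.4],[0,0,0.8],[0,0,1.2],[0,0,1.6],[0,0,2],[0,0,2],[0,0,2],[0,0,2],[0,0,2],[0,0,2]], "dr": [[0,0,0],[0,0,0],[0,0,0],[0,0,0],[0,0,0],[0,0,0],[0,0,0],[0,0,0],[0,0,0],[0,0,0]]}}

```text
time: 25.52
position: [0.5812, 0.036, 0.2401]
tool_rot: [3.132, 0.243, -0.0]
ft_force: [0.0, 0.8, -0.6]
grip_width: 0.01
grip_force: 0.0
```

Request:
{"name": "send_rows", "arguments": {"xyz": [[0,0,0.3],[0,0,0.6],[0,0,0.9],[0,0,1.2],[0,0,1.5],[0,0,1.5],[0,0,1.5],[0,0,1.5],[0,0,1.5],[0,0,1.5]], "dr": [[0,0,0],[0,0,0],[0,0,0],[0,0,0],[0,0,0],[0,0,0],[0,0,0],[0,0,0],[0,0,0],[0,0,0]]}}

```text
time: 26.35
position: [0.5812, 0.036, 0.2386]
tool_rot: [3.132, 0.243, -0.0]
ft_force: [0.7, 0.4, 0.1]
grip_width: 0.006
grip_force: 0.0
```

```bash
python3 kb.py 12; python3 - <<'E'
import cv2,numpy as np
from h import *
# how far did the arm move between d11/s11 and now: match patch around the arm bar + peg
for a,b,c in(('d11','d12',(330,225,60,25)),('s11','s12',(225,170,45,30))):
    A=cv2.imread(f'pics/{a}.png',0).astype(np.float32);B=cv2.imread(f'pics/{b}.png',0).astype(np.float32)
    u,v,w,h=c;print(cv2.phaseCorrelate(A[v:v+h,u:u+w],B[v:v+h,u:u+w]))
# knob mask extents in wrist-free images
for f,c in(('d12',(290,205,25,30)),('s12',(265,140,25,35)),('d11',(290,205,25,30)),('s11',(265,140,25,35))):
    g=cv2.imread(f'pics/{f}.png').max(2)[c[1]:c[1]+c[3],c[0]:c[0]+c[2]]<60
    print(f,[(int(c[1]+i),int(r.sum()),float(round(c[0]+np.nonzero(r)[0].mean(),1))) for i,r in enumerate(g) if r.any()])
E
```

```text
26.35 [0.5812 0.036  0.2386] [0.75 0.42 0.06] [0.02 0.02 0.03] 0.551812287045708 [ 0.41  0.21 -0.61  1.56  0.12  1.41 -1.62]
[ 38.  60. 116. 169. 186. 178. 172. 178. 182. 184.]
[  3. 170. 236. 200. 160. 114.  90.  99. 112. 134.]
((0.03266530613376162, 0.4417466745407381), 0.9760693963368734)
((0.5939941282977834, 0.06516266959954109), 0.9999335726985225)
d12 [(209, 4, 300.5), (210, 7, 300.0), (211, 8, 300.5), (212, 8, 300.5), (213, 7, 300.0), (214, 7, 300.0), (215, 7, 300.0), (216, 7, 300.0), (217, 7, 300.0), (218, 6, 299.5), (219, 5, 300.0), (220, 5, 300.0), (221, 5, 300.0), (222, 5, 300.0), (223, 5, 300.0), (224, 5, 300.0), (225, 5, 300.0), (226, 5, 300.0), (227, 5, 300.0), (228, 5, 300.0), (229, 5, 300.0)]
s12 [(147, 3, 275.0), (148, 7, 275.0), (149, 9, 275.0), (150, 8, 274.5), (151, 7, 275.0), (152, 7, 275.0), (153, 7, 275.0), (154, 7, 275.0), (155, 8, 275.5), (156, 10, 273.5), (157, 14, 272.1), (158, 12, 272.5), (159, 9, 274.3), (160, 8, 275.5), (161, 7, 276.0), (162, 7, 276.0), (163, 7, 276.0), (164, 7, 276.0), (165, 7, 276.0), (166, 8, 276.5), (167, 7, 276.0), (168, 7, 276.0)]
d11 [(209, 4, 300.5), (210, 7, 300.0), (211, 7, 300.0), (212, 7, 300.0), (213, 7, 300.0), (214, 7, 300.0), (215, 7, 300.0), (216, 7, 300.0), (217, 6, 299.5), (218, 6, 299.5), (219, 5, 300.0), (220, 5, 300.0), (221, 5, 300.0), (222, 5, 300.0), (223, 5, 300.0), (224, 5, 300.0), (225, 5, 300.0), (226, 5, 300.0), (227, 6, 299.5), (228, 6, 299.5), (229, 4, 299.5)]
s11 [(147, 3, 275.0), (148, 7, 275.0), (149, 9, 275.0), (150, 8, 274.5), (151, 7, 275.0), (152, 7, 275.0), (153, 7, 275.0), (154, 7, 275.0), (155, 8, 275.5), (156, 10, 273.5), (157, 14, 272.1), (158, 12, 272.5), (159, 9, 274.3), (160, 8, 275.5), (161, 7, 276.0), (162, 7, 276.0), (163, 8, 275.5), (164, 7, 276.0), (165, 7, 276.0), (166, 8, 276.5), (167, 7, 276.0), (168, 7, 276.0)]
```

```bash
python3 - <<'E'
from h import *
s=get_state()
for a,b in[((275,147),(300.3,208.5)),((276,168.6),(300,230)),((205/4+212,0),(0,0))][:2]:
    P=tri([ray(a,'scene'),ray(b,'side')]);print(P.round(4),proj(P,'scene')-a,proj(P,'side')-b)
P=tri([ray((342.3,149.5),'scene'),ray((288.4,170.7),'side')]);Q=tri([ray((341.8,169.8),'scene'),ray((289,188.4),'side')]);print('init',P,Q)
tip=R.from_rotvec(s['tool_rot']).apply([0,0,.017])+s['position'];print('tip',tip,proj(tip,'scene'),proj(tip,'side'))
for f,u in(('s12',275),('d12',300)):
    g=cv2.imread(f'pics/{f}.png').max(2);print(g[130:215:1,u] if f=='s12' else g[185:232,u])
E
```

```text
[0.58   0.0364 0.2281] [[ 0.08081182 -0.1021458 ]] [[0.065562  0.1358997]]
[0.5808 0.0382 0.18  ] [[-0.10111623  0.11584607]] [[-0.08271731 -0.15510029]]
init [ 0.64373456 -0.08485342  0.2224527 ] [ 0.64356662 -0.08456609  0.17849042]
tip [0.58116402 0.03598172 0.22158405] [[275.76182117 149.80749779]] [[299.82476502 211.27006551]]
[ 14  12  11  14  15   7  11  70 115 110 110 109 109 107 110 114  84   0
  19  28  24  17  12  20  17  17  12  14  18  14  16  19  17  12  16  14
  17  14   0 163 236 225 233 190  79  88 107 103  92 149 182 142 150 186
 186 177 179 180 178 178 179 181 180 182 185 181 182 188 186 144  75  78
  93  93  94  78  65  63  88  96  72  62  60 103 106]
[ 24  24  23  24  25  24  22  25  22  23  24  21  18  45 140 233 249 249
 248 248 249 248 204 100  35  35  44  44  39  29  28  28  24  27  26  26
  28  25  24  27  27  27  25  25  29  76 142]
```

The pictures put the finger ends about 20 mm above the knob top, so I go on lowering slowly until I touch it.

Request:
{"name": "send_rows", "arguments": {"xyz": [[0,0,1],[0,0,2],[0,0,3],[0,0,4],[0,0,5],[0,0,6],[0,0,7],[0,0,8],[0,0,8],[0,0,8]], "dr": [[0,0,0],[0,0,0],[0,0,0],[0,0,0],[0,0,0],[0,0,0],[0,0,0],[0,0,0],[0,0,0],[0,0,0]]}}

```text
time: 27.28
position: [0.5811, 0.036, 0.2305]
tool_rot: [3.131, 0.243, -0.001]
ft_force: [-0.4, -0.7, 0.2]
grip_width: 0.004
grip_force: 0.0
```

```bash
python3 kb.py 13; python3 - <<'E'
from h import *
for f,u in(('s13',275),('d13',300)):
    g=cv2.imread(f'pics/{f}.png').max(2);print(g[132:172,u] if f=='s13' else g[192:234,u])
E
```

```text
27.2833 [0.5811 0.036  0.2305] [-0.43 -0.74  0.17] [0.06 0.   0.02] 0.3284978602606664 [ 0.41  0.21 -0.6   1.57  0.12  1.39 -1.62]
[ 31.  49. 103. 162. 185. 177. 172. 178. 182. 184.]
[  4. 130. 210. 205. 162. 114.  91.  99. 112. 135.]
[ 12  15  15  15  12  13   8   5  74 122 114 107 108 115  84   0  21  26
  19  16  17  13  13  18  16  13  14  16  16  18  18  15  13  12  15  12
   0 166 236 226]
[ 24  23  22  24  25  21  25  22  20  21  64 159 239 250 248 203 100  37
  33  44  43  37  28  27  25  26  28  26  29  28  29  29  29  27  27  25
  25  31  75 140 172 173]
```

Request:
{"name": "send_rows", "arguments": {"xyz": [[0,0,1.2],[0,0,2.4],[0,0,3.6],[0,0,4.8],[0,0,6],[0,0,7.2],[0,0,8.4],[0,0,9.6],[0,0,10],[0,0,10]], "dr": [[0,0,0],[0,0,0],[0,0,0],[0,0,0],[0,0,0],[0,0,0],[0,0,0],[0,0,0],[0,0,0],[0,0,0]]}}

```text
time: 28.22
position: [0.5811, 0.0359, 0.2204]
tool_rot: [3.132, 0.243, -0.001]
ft_force: [-1.0, 0.7, -0.6]
grip_width: 0.011
grip_force: 0.0
```

Request:
{"name": "send_rows", "arguments": {"xyz": [[0,0,0.4],[0,0,0.8],[0,0,1.2],[0,0,1.6],[0,0,2],[0,0,2.4],[0,0,2.8],[0,0,3],[0,0,3],[0,0,3]], "dr": [[0,0,0],[0,0,0],[0,0,0],[0,0,0],[0,0,0],[0,0,0],[0,0,0],[0,0,0],[0,0,0],[0,0,0]]}}

```text
time: 29.05
position: [0.5812, 0.036, 0.2176]
tool_rot: [3.132, 0.243, -0.0]
ft_force: [0.8, 0.7, -0.2]
grip_width: 0.002
grip_force: 0.0
```

Request:
{"name": "send_rows", "arguments": {"xyz": [[0,0,0.3],[0,0,0.6],[0,0,0.9],[0,0,1.2],[0,0,1.5],[0,0,1.8],[0,0,2],[0,0,2],[0,0,2],[0,0,2]], "dr": [[0,0,0],[0,0,0],[0,0,0],[0,0,0],[0,0,0],[0,0,0],[0,0,0],[0,0,0],[0,0,0],[0,0,0]]}}

```text
time: 29.88
position: [0.5812, 0.0359, 0.2156]
tool_rot: [3.131, 0.243, -0.0]
ft_force: [-0.6, 0.4, 1.5]
grip_width: 0.009
grip_force: 0.0
```

```bash
python3 kb.py 14; python3 - <<'E'
from h import *
for f,u in(('s14',275),('d14',300)):
    g=cv2.imread(f'pics/{f}.png').max(2);print(g[132:172,u] if f=='s14' else g[192:234,u])
E
```

```text
29.8833 [0.5812 0.0359 0.2156] [-0.57  0.41  1.47] [-0.03  0.01 -0.05] 0.7597854766893267 [ 0.41  0.22 -0.6   1.6   0.13  1.36 -1.62]
[ 30.  48. 101. 162. 186. 179. 172. 178. 183. 183.]
[  6.  84. 188. 210. 162. 116.  92. 101. 114. 136.]
[ 16  11  19  13  15   7  15  12  12  17  15  17  18  19  16  17  23  30
  18  17  15  13  15  13  16  14  14  12  14  13  15  13  16  13  19  15
   5  78 193 235]
[ 30  25  23  23  18  24  22  21  22  20  26  26  21  25  24  25  23  24
  34  43  45  38  28  26  29  26  27  28  27  27  26  28  26  31  28  25
  28  31  73 140 174 174]
```

Contact was made, with fz at 1.5 N. I press a little more to see whether the arm is on its stop.

Request:
{"name": "send_rows", "arguments": {"xyz": [[0,0,0.3],[0,0,0.6],[0,0,0.9],[0,0,1.2],[0,0,1.5],[0,0,1.5],[0,0,1.5],[0,0,1.5],[0,0,1.5],[0,0,1.5]], "dr": [[0,0,0],[0,0,0],[0,0,0],[0,0,0],[0,0,0],[0,0,0],[0,0,0],[0,0,0],[0,0,0],[0,0,0]]}}

```text
time: 30.82
position: [0.5812, 0.036, 0.2141]
tool_rot: [3.132, 0.243, -0.0]
ft_force: [-0.0, 0.4, 0.1]
grip_width: 0.006
grip_force: 0.0
```

```bash
python3 kb.py 15
```

```text
30.8167 [0.5812 0.036  0.2141] [-0.04  0.38  0.09] [ 0.01 -0.   -0.01] 0.4945187601786191 [ 0.41  0.22 -0.6   1.6   0.13  1.36 -1.62]
[ 29.  47. 102. 162. 186. 178. 172. 177. 183. 183.]
[  6.  85. 189. 210. 163. 117.  92. 100. 115. 135.]
```

Request:
{"name": "send_rows", "arguments": {"xyz": [[0,0,0.3],[0,0,0.6],[0,0,0.9],[0,0,1.2],[0,0,1.5],[0,0,1.8],[0,0,2],[0,0,2],[0,0,2],[0,0,2]], "dr": [[0,0,0],[0,0,0],[0,0,0],[0,0,0],[0,0,0],[0,0,0],[0,0,0],[0,0,0],[0,0,0],[0,0,0]]}}

```text
time: 31.75
position: [0.5812, 0.036, 0.2121]
tool_rot: [3.132, 0.243, -0.0]
ft_force: [-0.3, 0.6, 1.3]
grip_width: 0.009
grip_force: 0.3
```

```bash
python3 kb.py 16
```

```text
31.75 [0.5812 0.036  0.2121] [-0.32  0.6   1.32] [ 0.02 -0.04 -0.05] 0.7776093076643567 [ 0.41  0.22 -0.6   1.6   0.13  1.36 -1.62]
[ 29.  39.  80. 143. 178. 179. 172. 177. 183. 184.]
[  4.  72. 163. 186. 168. 126.  97.  99. 113. 136.]
```

Request:
{"name": "send_rows", "arguments": {"xyz": [[0,0,0.3],[0,0,0.6],[0,0,0.9],[0,0,1.2],[0,0,1.5],[0,0,1.8],[0,0,2],[0,0,2],[0,0,2],[0,0,2]], "dr": [[0,0,0],[0,0,0],[0,0,0],[0,0,0],[0,0,0],[0,0,0],[0,0,0],[0,0,0],[0,0,0],[0,0,0]]}}

```text
time: 32.68
position: [0.581, 0.0359, 0.21]
tool_rot: [3.131, 0.243, -0.001]
ft_force: [0.7, -0.3, 0.8]
grip_width: 0.001
grip_force: 0.1
```

```bash
python3 kb.py 17
```

```text
32.6833 [0.581  0.0359 0.21  ] [ 0.72 -0.28  0.81] [ 0.06 -0.05  0.  ] 0.11791621932237366 [ 0.41  0.22 -0.6   1.6   0.13  1.35 -1.62]
[ 30.  30.  44.  84. 143. 178. 178. 174. 178. 182.]
[ 15.   5.  86. 183. 200. 163. 116.  89. 111. 135.]
```

Request:
{"name": "send_rows", "arguments": {"xyz": [[0,0,0.3],[0,0,0.6],[0,0,0.9],[0,0,1.2],[0,0,1.5],[0,0,1.5],[0,0,1.5],[0,0,1.5],[0,0,1.5],[0,0,1.5]], "dr": [[0,0,0],[0,0,0],[0,0,0],[0,0,0],[0,0,0],[0,0,0],[0,0,0],[0,0,0],[0,0,0],[0,0,0]]}}

```text
time: 33.62
position: [0.5813, 0.036, 0.2087]
tool_rot: [3.132, 0.243, 0.0]
ft_force: [0.0, 0.5, 1.5]
grip_width: 0.004
grip_force: 0.6
```

```bash
python3 kb.py 18
```

```text
33.6167 [0.5813 0.036  0.2087] [0.   0.47 1.51] [ 0.09 -0.2   0.02] 0.37519927523968233 [ 0.41  0.22 -0.6   1.61  0.13  1.35 -1.62]
[ 32.  29.  34.  66. 133. 179. 183. 173. 175. 181.]
[ 15.  10.  37. 146. 192. 166. 128. 102. 106. 134.]
```

The arm had hung a few mm high on the peg and is now seating. I keep pressing gently until it stops.

Request:
{"name": "send_rows", "arguments": {"xyz": [[0,0,0.3],[0,0,0.6],[0,0,0.9],[0,0,1.2],[0,0,1.5],[0,0,1.8],[0,0,2],[0,0,2],[0,0,2],[0,0,2]], "dr": [[0,0,0],[0,0,0],[0,0,0],[0,0,0],[0,0,0],[0,0,0],[0,0,0],[0,0,0],[0,0,0],[0,0,0]]}}

```text
time: 34.55
position: [0.5813, 0.036, 0.2067]
tool_rot: [3.132, 0.243, 0.0]
ft_force: [2.3, 0.8, 2.3]
grip_width: 0.005
grip_force: 1.4
```

```bash
python3 kb.py 19
```

```text
34.55 [0.5813 0.036  0.2067] [2.3  0.84 2.3 ] [ 0.05 -0.47  0.01] 0.4061131463915851 [ 0.41  0.23 -0.6   1.61  0.13  1.35 -1.62]
[ 32.  30.  30.  47. 108. 168. 186. 178. 174. 180.]
[ 15.  15.  24.  90. 190. 202. 136.  94. 106. 134.]
```

Request:
{"name": "send_rows", "arguments": {"xyz": [[0,0,0.3],[0,0,0.6],[0,0,0.9],[0,0,1.2],[0,0,1.5],[0,0,1.8],[0,0,2],[0,0,2],[0,0,2],[0,0,2]], "dr": [[0,0,0],[0,0,0],[0,0,0],[0,0,0],[0,0,0],[0,0,0],[0,0,0],[0,0,0],[0,0,0],[0,0,0]]}}

```text
time: 35.48
position: [0.5812, 0.0359, 0.2047]
tool_rot: [3.131, 0.243, -0.0]
ft_force: [2.2, -0.7, 4.3]
grip_width: 0.004
grip_force: 2.0
```

```bash
python3 kb.py 20
```

```text
35.4833 [0.5812 0.0359 0.2047] [ 2.15 -0.7   4.33] [ 0.03 -0.6  -0.01] 0.3124302521037542 [ 0.41  0.23 -0.6   1.61  0.13  1.34 -1.62]
[ 35.  31.  29.  37.  77. 138. 178. 180. 172. 176.]
[ 14.  15.   7.  66. 140. 177. 169. 121.  98. 130.]
```

The force is now stiffening on the stop. I retreat straight up without gripping and check that the arm stays down.

Request:
{"name": "send_rows", "arguments": {"xyz": [[0,0,-1],[0,0,-2],[0,0,-4],[0,0,-6],[0,0,-8],[0,0,-11],[0,0,-14],[0,0,-17],[0,0,-20],[0,0,-20]], "dr": [[0,0,0],[0,0,0],[0,0,0],[0,0,0],[0,0,0],[0,0,0],[0,0,0],[0,0,0],[0,0,0],[0,0,0]]}}

```text
time: 36.42
position: [0.5815, 0.036, 0.2254]
tool_rot: [3.131, 0.243, 0.001]
ft_force: [-0.3, -0.8, 0.7]
grip_width: 0.007
grip_force: 0.0
```

```bash
python3 kb.py 21
python3 - <<'E'
from h import *
for f,u in(('s21',275),('d21',300)):
    g=cv2.imread(f'pics/{f}.png').max(2);print(g[132:172,u] if f=='s21' else g[192:234,u])
E
```

```text
36.4167 [0.5815 0.036  0.2254] [-0.32 -0.83  0.73] [-0.   -0.02  0.03] 0.6345746345359937 [ 0.41  0.22 -0.6   1.58  0.13  1.38 -1.62]
[ 34.  30.  32.  51. 108. 166. 184. 176. 175. 180.]
[ 14.   9.  17. 186. 243. 188. 120.  98. 104. 131.]
[ 14  11  17  11  13  15  17  11  15  13   4  73 116 109 109 112  86   6
  24  27  17  16  16  17  16  14  18  12  15  20  17  11  15  14  17  14
  16   8   4 190]
[ 23  22  21  24  25  24  22  24  23  24  24  19  38 132 232 250 241 173
  83  35  32  45  44  36  27  31  27  28  26  28  28  25  27  31  31  27
  26  25  23  31  87 152]
```

The arm now stays down. One firmer press (still well under 30 N) should show that there is no travel left.

```bash
python3 - <<'E'
from h import *
for a,b in[((276,168.55),(300,230.)),((276,170.5),(300,231.9)),((276,171.2),(300,232.2))]:
    print(tri([ray(a,'scene'),ray(b,'side')]).round(4))
E
```

```text
[0.5809 0.0382 0.1801]
[0.5808 0.0385 0.1757]
[0.5808 0.0382 0.1744]
```

Request:
{"name": "send_rows", "arguments": {"xyz": [[0,0,3],[0,0,6],[0,0,9],[0,0,12],[0,0,15],[0,0,17],[0,0,19],[0,0,20],[0,0,21],[0,0,22]], "dr": [[0,0,0],[0,0,0],[0,0,0],[0,0,0],[0,0,0],[0,0,0],[0,0,0],[0,0,0],[0,0,0],[0,0,0]]}}

```text
time: 37.35
position: [0.5819, 0.0361, 0.2034]
tool_rot: [3.131, 0.243, 0.003]
ft_force: [0.3, 0.1, 4.4]
grip_width: 0.003
grip_force: 2.6
```

Request:
{"name": "send_rows", "arguments": {"xyz": [[0,0,0.5],[0,0,1],[0,0,1.5],[0,0,2],[0,0,2.5],[0,0,3],[0,0,3.5],[0,0,4],[0,0,4],[0,0,4]], "dr": [[0,0,0],[0,0,0],[0,0,0],[0,0,0],[0,0,0],[0,0,0],[0,0,0],[0,0,0],[0,0,0],[0,0,0]]}}

```text
time: 38.18
position: [0.5827, 0.0363, 0.2002]
tool_rot: [3.131, 0.243, 0.006]
ft_force: [1.8, -0.7, 8.0]
grip_width: 0.004
grip_force: 3.4
```

```bash
python3 kb.py 22
```

```text
38.1833 [0.5827 0.0363 0.2002] [ 1.85 -0.74  7.97] [ 0.05 -0.28 -0.  ] 0.38671443328663374 [ 0.41  0.23 -0.6   1.62  0.13  1.33 -1.63]
[ 38.  36.  32.  29.  40.  79. 139. 178. 179. 172.]
[ 14.  14.  16.   6.  61. 174. 201. 160. 124. 121.]
```

The arm sinks elastically a little below level against a soft stop as I press. Tilt is therefore at or below zero and it is home. I retreat well clear.

Request:
{"name": "send_rows", "arguments": {"xyz": [[0,0,-2],[0,0,-4],[0,0,-8],[0,0,-16],[0,0,-30],[0,0,-45],[0,0,-60],[0,0,-75],[0,0,-90],[0,0,-90]], "dr": [[0,0,0],[0,0,0],[0,0,0],[0,0,0],[0,0,0],[0,0,0],[0,0,0],[0,0,0],[0,0,0],[0,0,0]], "jaw": 40}}

```text
time: 39.12
position: [0.5822, 0.0367, 0.2916]
tool_rot: [3.132, 0.243, 0.006]
ft_force: [0.7, 0.4, 1.0]
grip_width: 0.455
grip_force: 0.0
```

Request:
{"name": "send_rows", "arguments": {"xyz": [[0,0,0],[0,0,0],[0,0,0],[0,0,0],[0,0,0],[0,0,0],[0,0,0],[0,0,0],[0,0,0],[0,0,0]], "dr": [[0,0,0],[0,0,0],[0,0,0],[0,0,0],[0,0,0],[0,0,0],[0,0,0],[0,0,0],[0,0,0],[0,0,0]]}}

```text
time: 39.95
position: [0.5812, 0.036, 0.2886]
tool_rot: [3.131, 0.243, -0.0]
ft_force: [-0.0, 0.4, -0.3]
grip_width: 0.457
grip_force: 0.0
```

```bash
python3 kb.py 23
python3 - <<'E'
from h import *
# peg still through arm: profile of knob column, and arm tri
for f,u in(('s23',275),('d23',300)):
    g=cv2.imread(f'pics/{f}.png').max(2);print(g[142:174,u] if f=='s23' else g[204:238,u])
P=tri([ray((341.9,170.55),'scene'),ray((288.9,188.6),'side')]);print(P)
for a,b in(('d5','d23'),):
    A=cv2.imread(f'pics/{a}.png',0)[215:250,325:375];print(cv2.minMaxLoc(cv2.matchTemplate(cv2.imread(f'pics/{b}.png',0)[205:260,315:385],A,5)))
E
```

```text
39.95 [0.5812 0.036  0.2886] [-0.01  0.41 -0.31] [ 0.02 -0.01 -0.04] 39.73168140896521 [ 0.41  0.2  -0.61  1.48  0.11  1.5  -1.61]
[ 46.  42.  46.  92. 198. 251. 246. 206. 176. 185.]
[ 18.  10.  74. 192. 217. 159. 125.  97. 102. 128.]
[107 106 103 105 108 111  85  23  50  50  13  17  13  14  17  19  20  16
  19  15  17  20  17  17  16  17  19  11  33 168 230 228]
[247 248 248 248 239 179  91  54  58  60  53  39  27  27  23  26  27  23
  28  29  27  29  26  26  27  25  22  51 166 246 239 195 173 181]
[ 0.64379487 -0.08497831  0.1771844 ]
(-0.13679783046245575, 0.9445500373840332, (20, 1), (10, 10))
```

The knob base triangulates to about 0.1765 m, against 0.177 m at the level start. The arm is level, the peg is through hole 3 and the robot is clear.

```bash
python3 -c "
from bench import *
print(close_job())"
```

```text
the job is handed in; nothing more can be done
None
```

The door is propped ajar at about 0.53 rad by my model, with the stay arm's third hole over the peg. The arm lies level to within about 1 mm by the cameras, the bottle and loose parts were not approached, and the gripper is clear. I handed the job in at about 40 s.

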